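# Kit a plug, a cable gland and a screwdriver into the bin under the loom rail

## Task

Load the kit for the next loom: put the large cable gland, the black connector plug and the short screwdriver into the kit bin under the rail. Set each one down gently on the bin floor, none dropped in or lying on another: the gland standing upright with its dome up, the screwdriver and plug lying flat. Do not bump the rail, and leave everything else on the bench where it is.

Things in the scene. Friction and masses are not known exactly. Their poses are not given: they have to be found in the camera images.
- bin: Shallow open grey kit bin fixed to the bench, outside 180 (x) x 220 (y) x 40 high mm, walls and floor 5 mm, so the inside is 170 x 210 mm with its floor 5 mm and rim 40 mm above the bench; thin lip to x = -100 mm at the rim. Origin: centre of the underside, on the bench; x points away from the robot to the far wall, y along the long side, z up.
- rail: Fixed loom rail over the bin, same frame as bin. Two level 10 mm steel bars along y (-127 to 127 mm), centres 240 mm above the bench at x = -25 and x = +50 mm, block a gripper coming straight down; open below from the front (-x), so reach in with the tool tilted. Posts 22 x 12 mm on 50 x 26 mm feet at x = 50, y = +-127 mm; 22 mm high side arms at bar height from x = -45 to 70 mm.
- gland: The large cable gland, grey plastic, 48 mm tall, upright, dome up: hexagonal base nut 36 mm across flats, 10 mm high; black neck 24 mm in diameter to 22 mm; hexagonal cap nut 30 mm across flats from 22 to 40 mm; dome above. 30 to 60 g. Origin: centre of the underside; z up its axis; both nuts have flats facing +y and -y (and every 60 degrees).
- plug: Black connector plug lying flat: body 52 (x) x 28 (y) x 24 high mm; a collar 40 mm wide at x = -15 to -9 mm; a latch 20 x 10 mm, 4 mm high on top (x = 2 to 22 mm); brass contacts on the +x end. 35 to 70 g. Origin: centre of the underside of the body; x along its length, z up. Best gripped across the 28 mm width ahead of the collar, about x = +6 mm.
- plug_mid (a point): Middle of the plug's body, 12 mm above its origin.
- driver: The short stubby screwdriver, 110 mm long, lying flat: octagonal black handle 70 long and 26 mm across flats (flats on y and z sides, dark rings 27 mm), steel shaft 7 mm in diameter and 40 mm long on the +x end. 65 to 125 g. Origin: underside of the handle, midway along the handle (x from -35 mm butt to +75 mm tip); x along the shaft, z up.
- driver_mid (a point): On the axis of the screwdriver at the middle of its handle, 13 mm above driver's origin.
- small_gland: Bystander, leave alone: a smaller cable gland of the same shape, 30 mm tall, base 22 mm across flats. Origin: centre of its underside.
- long_driver: Bystander, leave alone: a long screwdriver, 235 mm, black octagonal handle 105 mm long and 30 mm across, shaft 130 mm to +x. Origin: underside of the handle's middle.
- tape: Bystander, leave alone: white roll 90 mm in diameter, 19 mm high, lying flat. Origin: centre of its underside.
- cutters: Bystander, leave alone: side cutters with black handles, about 170 mm long, 75 mm wide, 16 mm high, jaws to +x. Origin: underside at the pivot.
- meter: Bystander, leave alone: black hand meter 150 x 76 x 40 mm. Origin: centre of its underside.
- tie_block: Bystander, leave alone: wooden block 55 x 110 x 32 mm with six upright black pins, 77 mm tall in all. Origin: centre of its underside.
There are look-alikes about, which are no part of the job. What is shaped like the gland but purple is not meant.

How it is judged (in metres and radians):
At the end, for the whole second after the job is handed in: Gland, plug and short screwdriver are released, at rest and inside the bin on its floor (within about 6 mm): gland upright within 0.15 rad, screwdriver level within 0.15 rad with its handle's middle under 24 mm, plug's middle under 29 mm above the bench (x of gland in the frame of bin between -0.085 and 0.085 m and y of gland in the frame of bin between -0.105 and 0.105 m and linear speed of each of gland, plug, driver below 0.02 m/s and contact force between each of gland, plug, driver and the fingers below 0.05 N and x of plug in the frame of bin between -0.085 and 0.085 m and y of plug in the frame of bin between -0.105 and 0.105 m and x of driver in the frame of bin between -0.085 and 0.085 m and y of driver in the frame of bin between -0.105 and 0.105 m and angle between gland's own z axis and vertical below 0.15 rad and z of gland in the frame of bin below 0.012 m and angle between driver's own x axis and vertical between 1.42 and 1.72 rad and z of driver_mid in the frame of bin between 0 and 0.024 m and z of plug_mid in the frame of bin between 0 and 0.029 m); the robot touches nothing.
It fails at once if the rail over the bin is bumped with more than 8 N (contact force between rail and anything else above 8 N).
It fails at once if the gland, plug or short screwdriver falls freely faster than 1.2 m/s (dropped from more than about 70 mm) ((linear speed of gland above 1.2 m/s and contact force between gland and anything else below 0.02 N) or (linear speed of plug above 1.2 m/s and contact force between plug and anything else below 0.02 N) or (linear speed of driver above 1.2 m/s and contact force between driver and anything else below 0.02 N)).
It fails at once if a bystander is moved by more than 30 mm (distance of any of small_gland, long_driver, tape, cutters, meter, tie_block from where it was at the start of the episode above 0.03 m).
It also fails if it takes over 72 s, if anything falls off the work surface, if the arm or the gripper's body presses on something with over 40 N, if the wrist force passes 120 N, or if a joint passes its speed limit or range.

## Robot

A 6-joint arm with a two-finger parallel gripper is mounted at the origin on the work surface. World frame = base frame: x ahead of the robot, y to its left, z up, the work surface at z = 0. Lengths are in mm, angles in rad, forces in N, time in s.
With the tool pointing down it reaches from about 400 to 925 mm from the base axis. Payload 12.5 kg.
Tool frame: the origin (TCP) lies where the fingers leave the gripper's body, on its centre line; the fingertips stand 78 mm ahead of it and the grasp point (between the pads) lies 59 mm ahead of it (env.tip_extent is the distance from the TCP to the fingertips, in mm); z points along the fingers, y is the direction in which the jaws open and shut (so a half turn about z gives the same grasp; the last joint's range is limited). The gripper opens to 95 mm and grips with 3 to 60 N. Pads are 20 mm wide; open, the fingers measure 119 mm over their backs; the gripper's body (75 mm by 180 mm) begins 59 mm behind the grasp point.
Start: joints at [1.055, 0.491, 1.559, -0, 1.092, -0.106], TCP at [248.998, 573.269, 292.261] pointing down, gripper open.
Joint ranges: [-3.1, 3.1], [-0.84, 2.19], [0.05, 2.79], [-1.13, 4.28], [0.06, 2.93], [-2.69, 2.69]. Speed limits (rad/s): [2.22, 2.22, 2.79, 3.14, 3.14, 3.14].

## Interface

Orientations are given as [roll, pitch, yaw] about the fixed x, y, z axes, in that order (R = Rz(yaw) Ry(pitch) Rx(roll)).
In Python, from cell import env gives the robot as it stands. The module is installed in compiled form; this text tells all that it offers.
- The arm moves only by the tool play_rows, never from a script. Its argument "targets" is a list of rows, each an object with "linear": the shift along the tool's x, y, z in mm, a list of three; "turn": the turn about the tool's z in rad. A call has 1 to 20 rows; each row is the pose to reach, as a shift and turn from the pose commanded when the call began, along the tool's axes at that moment; what a row does not reach only later rows make up. A row lasts 1/8 s, in which the tool goes at most 62.5 mm and 10.7 degrees, less where a joint would pass 70% of its speed; a pose out of reach is approached as far as the arm can. A call with a gripper value outside its range is refused whole. "hand" is the finger opening in mm, from 0 to 95.1, set as the call begins (left out, the last holds). The fingers move at their own pace and stop on an object; the grip force is fixed at half the most. Time passes only in rows, so rows that repeat a pose let the fingers close. It gives the time, the measured TCP pose, the force and the opening at its end, in the units of the state.
- env.state(): the state, without advancing time (a new reading comes with each control period).
- env.read_camera(name): name is "scene" or "top" or "wrist"; returns (picture, depth): 384x512x3 uint8, red, green, blue; 384x512 float32, mm along the optical axis (not along the pixel's ray), 0 where there is no reading.
- env.camera_params(name): a dict with "fx", "fy", "cx", "cy" (pixels), "R" (3x3) and "t" (3): a world point X has camera coordinates R X + t. Camera axes: x right, y down, z forward; pixel columns grow to the right and rows downward; lengths in mm; the calibration is good to about 2 mm. A picture is of the moment at which its call begins: read the wrist's pose just before it. camera_params takes no time and is no camera call; for the wrist camera it gives the pose at the moment of the call.
- env.job_done(): hands the job in, once; it reports no verdict.
The state is a dict: "t": time; "joints": joint angles; "qvel": joint speeds; "tau": joint torques, N m; "eef_pos": TCP position; "tcp_rot": TCP orientation; "ft_force": force on the tool from outside, world axes, zero at the start; "moment": the same for the moment, N m; "opening": opening from 0.0 (shut) to 1.0 (fully open).
Only numpy, scipy, OpenCV 4.12 (cv2) and the standard library are available. Lean on these libraries where they do the work, as an engineer would, in place of code of your own. Each camera call takes 0.05 s, during which the arm holds its last target.

## Working session

There is one attempt and no reset: what is moved stays moved. The work goes in short steps, Python scripts to look and compute and a tool call to move; the robot and the scene stay as the last step left them, time stands still between calls to the robot, and variables do not carry over. Pictures are saved under pics/ and viewed, and the job is handed in when it is done.

Besides the shell and the picture viewer there is one more tool, called after ">>>" as name(argument=value, ...) on one line, values as JSON. play_rows: Moves the arm, as the interface text tells. Its arguments: {"type":"object","properties":{"targets":{"type":"array","items":{"type":"object","properties":{"linear":{"type":"array","items":{"type":"number"}},"turn":{"type":"number"}}}},"hand":{"type":"number"}},"required":["targets"]}

```bash
mkdir -p pics; ls
python3 - <<'E'
from cell import env
import cv2,numpy as np
print(env.state())
for n in("scene","top"):
    p,d=env.read_camera(n); cv2.imwrite(f"pics/{n}0.png",p[:,:,::-1]); np.savez(f"pics/{n}0.npz",p=p,d=d,**env.camera_params(n))
    print(n,env.camera_params(n))
E
```

```text
pics
{'t': 0.0, 'joints': array([ 1.05536924e+00,  4.91525711e-01,  1.55946174e+00,  3.39222993e-05,
        1.09169878e+00, -1.05598252e-01]), 'qvel': array([ 0.00057384,  0.00057029, -0.00042283, -0.00130569,  0.00041626,
        0.00144904]), 'tau': array([ 2.47526441e-03, -6.12655020e+01, -2.58182395e+01,  6.94748084e-02,
        4.82667563e-02, -5.48230389e-05]), 'eef_pos': array([248.9234907 , 573.11025982, 291.67850071]), 'tcp_rot': array([-3.14050834e+00, -1.45183357e-04,  2.73174809e+00]), 'ft_force': array([-0.04979325,  0.5647325 , -0.08430671]), 'moment': array([-0.05251398,  0.00994015,  0.0573562 ]), 'opening': 1.0004293684122514}
scene {'fx': 356.80557686682437, 'fy': 356.80557686682437, 'cx': 257.3907280705542, 'cy': 193.17685107029027, 'R': array([[ 0.74662259,  0.66517734, -0.00968566],
       [ 0.50627686, -0.57759055, -0.64036935],
       [-0.43155352,  0.4732106 , -0.76800604]]), 't': array([-452.81204671, -242.42744599, 1335.95395131])}
top {'fx': 475.2778144259394, 'fy': 475.2778144259394, 'cx': 256.45897036215763, 'cy': 194.92309354254525, 'R': array([[-0.0032491 , -0.99998484,  0.00444506],
       [-0.99433715,  0.00275852, -0.10623568],
       [ 0.1062218 , -0.00476505, -0.99433104]]), 't': array([  15.01836398,  582.30549435, 1422.52639008])}
```

View pics/scene0.png

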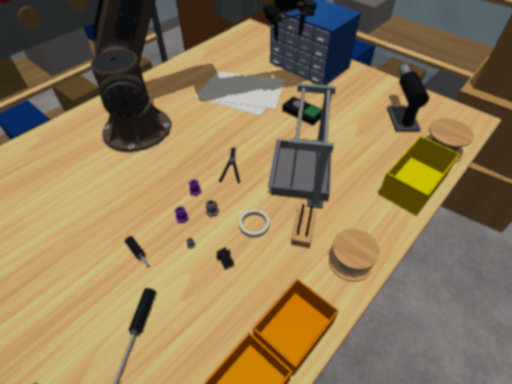

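View pics/top0.png

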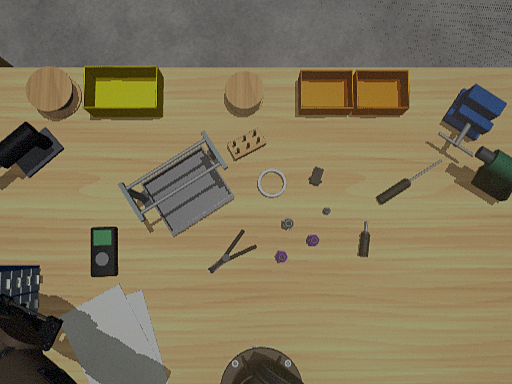

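The scene view shows the bin and rail at about (305,170). Gland (grey) is at (211,208), plug at (225,258) and short driver at (137,250), with purple decoys at (195,187) and (181,214). In the top view the gland is at (287,224), plug (316,176), driver (364,240) and bin (186,195). I'll look at crops at a larger scale.

```bash
cat > h.py <<'E'
import numpy as np,cv2
from scipy.spatial.transform import Rotation as Ro
def ray(P,u,v):
    R=P['R'];t=P['t'];c=-R.T@t
    d=R.T@np.array([(u-P['cx'])/P['fx'],(v-P['cy'])/P['fy'],1.]);return c,d
def onz(P,u,v,z):
    c,d=ray(P,u,v);return c+d*(z-c[2])/d[2]
def proj(P,X):
    c=P['R']@np.asarray(X,float)+P['t'];return np.array([P['fx']*c[0]/c[2]+P['cx'],P['fy']*c[1]/c[2]+P['cy']])
def tri(P1,a,P2,b):
    c1,d1=ray(P1,*a);c2,d2=ray(P2,*b);d1/=np.linalg.norm(d1);d2/=np.linalg.norm(d2)
    s=np.linalg.lstsq(np.c_[d1,-d2],c2-c1,rcond=None)[0]
    p,q=c1+s[0]*d1,c2+s[1]*d2;return (p+q)/2,np.linalg.norm(p-q)
def cloud(P,d):
    v,u=np.mgrid[0:d.shape[0],0:d.shape[1]]
    c=np.stack([(u-P['cx'])/P['fx']*d,(v-P['cy'])/P['fy']*d,d],-1)
    return (c-P['t'])@P['R']
def load(n):
    return dict(np.load(f'pics/{n}.npz'))
def grab(env,n,tag):
    P=env.camera_params(n);p,d=env.read_camera(n)
    cv2.imwrite(f'pics/{tag}.png',p[:,:,::-1]);np.savez(f'pics/{tag}.npz',p=p,d=d,**P)
E
python3 - <<'E'
from h import *
T=load('top0');S=load('scene0')
def crop(n,p,x0,x1,y0,y1,k):
    cv2.imwrite(f'pics/{n}.png',cv2.resize(p[y0:y1,x0:x1,::-1],None,fx=k,fy=k,interpolation=cv2.INTER_CUBIC))
crop('tc1',T['p'],100,300,120,270,4);crop('tc2',T['p'],250,450,130,280,4);crop('sc1',S['p'],240,380,0,225,3)
for n,u,v,z in[('gland',287,224,44),('plug',316,176,24),('drv',364,240,20),('bin',186,195,20),('barL',123,186,240),('barR',207,136,240)]:
    print(n,onz(T,u,v,z).round())
CT=cloud(T,T['d']);
for n,u,v in[('table',330,300),('gland',287,224),('plug',316,177),('drv',364,245),('binfl',186,205)]: print(n,CT[v,u].round())
# scene arm points
CS=cloud(S,S['d']);m=(CS[...,2]>60)&(S['d']>0)&(np.hypot(CS[...,0]-249,CS[...,1]-573)<160)
for z in range(200,700,20):
    q=CS[m&(abs(CS[...,2]-z)<10)]
    if len(q)>3: print(z,len(q),(q.min(0)-[249,573,0]).round(),(q.max(0)-[249,573,0]).round())
E
```

```text
gland [493. -78.  44.]
plug [ 641. -171.   24.]
drv [ 444. -315.   20.]
bin [584. 230.  20.]
barL [584. 364. 240.]
barR [717. 145. 240.]
table [ 262. -210.   -0.]
gland [493. -78.  44.]
plug [ 639. -171.   20.]
drv [ 429. -312.   31.]
binfl [554. 231.   8.]
200 245 [-121.   46.  190.] [117. 112. 210.]
220 283 [-118.  -52.  210.] [118. 114. 230.]
240 307 [-112.  -60.  230.] [120. 159. 250.]
260 61 [-32. -59. 250.] [ 38.  52. 270.]
280 41 [-23. -76. 270.] [ 65.  61. 290.]
300 220 [-60. -90. 290.] [ 66.  65. 310.]
320 296 [-64. -95. 310.] [ 70.  74. 330.]
340 301 [-61. -92. 330.] [ 70.  77. 350.]
360 49 [-25. -53. 350.] [ 28.   2. 362.]
```

View pics/tc1.png

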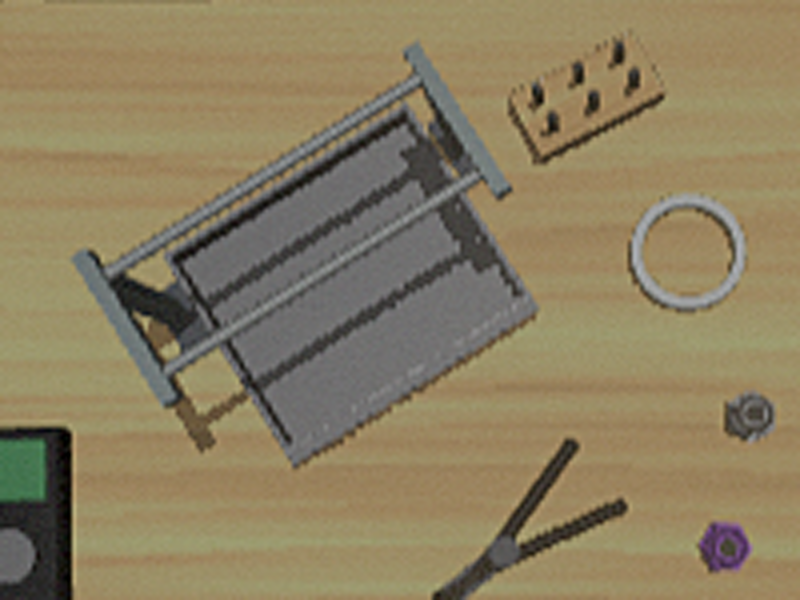

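View pics/tc2.png

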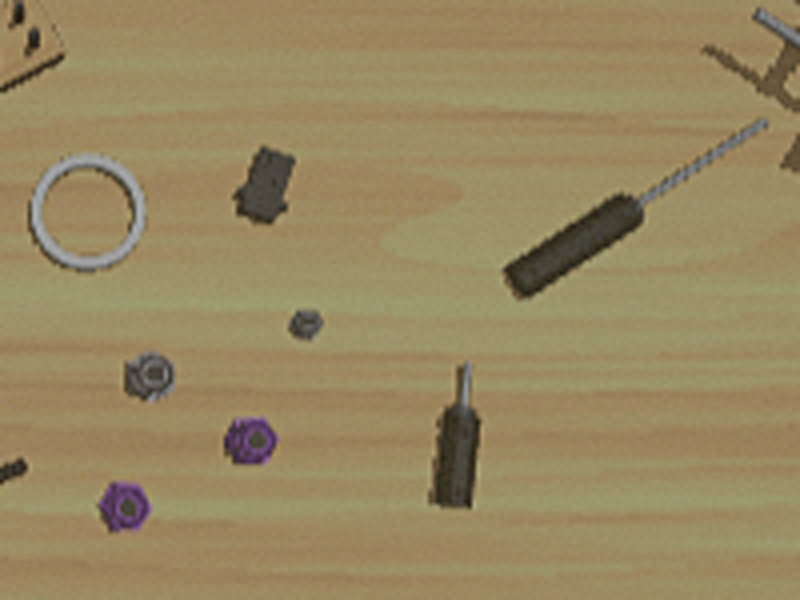

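View pics/sc1.png

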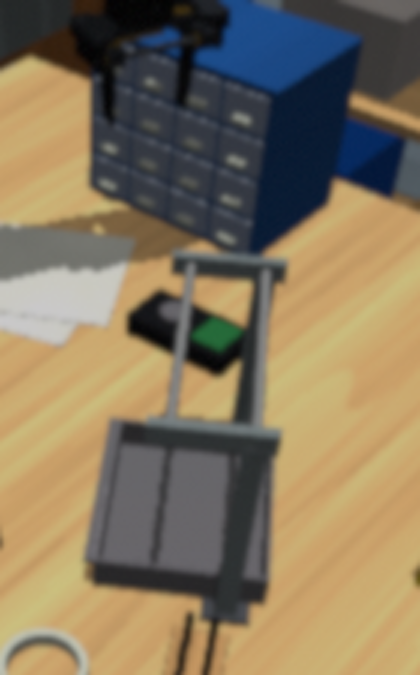

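>>> play_rows(targets=[{"linear": [-472,-507,0]},{"linear": [-472,-507,0]},{"linear": [-472,-507,0]},{"linear": [-472,-507,0]},{"linear": [-472,-507,0]},{"linear": [-472,-507,0]},{"linear": [-472,-507,0]},{"linear": [-472,-507,0]},{"linear": [-472,-507,0]},{"linear": [-472,-507,0]},{"linear": [-472,-507,0]},{"linear": [-472,-507,0]},{"linear": [-472,-507,0]},{"linear": [-472,-507,0]}])

```text
validation failed for argument at $.ta...
```

>>> play_rows(targets=[{"linear": [-472,-507,0],"turn": 0},{"linear": [-472,-507,0],"turn": 0},{"linear": [-472,-507,0],"turn": 0},{"linear": [-472,-507,0],"turn": 0},{"linear": [-472,-507,0],"turn": 0},{"linear": [-472,-507,0],"turn": 0},{"linear": [-472,-507,0],"turn": 0},{"linear": [-472,-507,0],"turn": 0},{"linear": [-472,-507,0],"turn": 0},{"linear": [-472,-507,0],"turn": 0},{"linear": [-472,-507,0],"turn": 0},{"linear": [-472,-507,0],"turn": 0},{"linear": [-472,-507,0],"turn": 0},{"linear": [-472,-507,0],"turn": 0}])

```text
t: 1.85
eef_pos: [479.5, -78.6, 292.2]
tcp_rot: [3.141, -0.0, 2.733]
ft_force: [0.1, 0.6, 0.4]
opening: 0.999
```

Run:
```python
from cell import env
from h import *
for n in("scene","top","wrist"): grab(env,n,n+'1')
S=load('scene1');W=load('wrist1')
print(env.state()['joints'].round(3))
cv2.imwrite('pics/s1c.png',cv2.resize(S['p'][0:300,60:360,::-1],None,fx=2,fy=2,interpolation=cv2.INTER_CUBIC))
```

```text
[-0.299  0.294  1.889  0.     0.958 -1.461]
```

View pics/s1c.png

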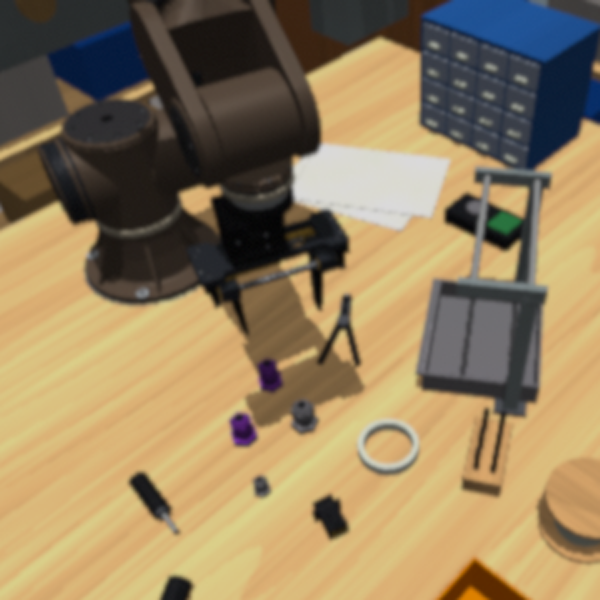

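View pics/wrist1.png

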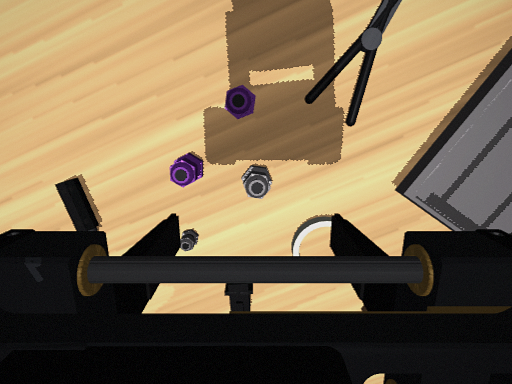

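View pics/top1.png

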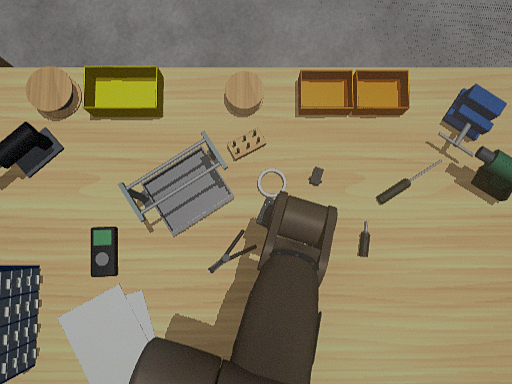

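The wrist view (camera at the gripper, looking down) shows the grey gland at (257,182) and purple decoys at (240,101) and (183,172). The gripper has a wide crossbar, then a narrower body and a thick wrist. I'll measure its profile with height.

Run:
```python
from cell import env
from h import *
st=env.state();R=Ro.from_euler('xyz',st['tcp_rot']).as_matrix();p=st['eef_pos']
print(R.round(3))
for nm in('scene1','top1'):
    S=load(nm);C=cloud(S,S['d'])
    L=(C-p)@R  # tool coords
    m=(S['d']>0)&(np.hypot(L[...,0],L[...,1])<200)&(C[...,2]>150)
    print(nm)
    for h in range(-80,420,20):
        q=L[m&(abs(-L[...,2]-h)<10)]
        if len(q)>5: print(h,len(q),'x',np.percentile(q[:,0],[1,99]).round(),'y',np.percentile(q[:,1],[1,99]).round())
W=env.camera_params('wrist');c=-W['R'].T@W['t'];print('wristcam tool pos',(R.T@(c-p)).round(),'axis',(R.T@W['R'][2]).round(3),W['fx'])
```

```text
[[-0.918  0.397  0.   ]
 [ 0.397  0.918  0.   ]
 [-0.     0.    -1.   ]]
scene1
-80 15 x [-14.   9.] y [-51.  53.]
-60 52 x [-14.   8.] y [-55.  56.]
-40 61 x [-15.   7.] y [-57.  58.]
-20 50 x [-14.   7.] y [-57.  59.]
0 91 x [-37.  10.] y [-81.  81.]
20 493 x [-37.  24.] y [-84.  84.]
40 1046 x [-36.  31.] y [-88.  90.]
60 233 x [-26.  15.] y [-49.  17.]
80 150 x [-35.  22.] y [-49.  16.]
100 463 x [-38.  31.] y [-49.  35.]
120 152 x [-41.  -3.] y [-38.  32.]
140 350 x [-42.  -8.] y [-38.  39.]
160 325 x [-47.   3.] y [-65.  62.]
180 531 x [-54.  47.] y [-67.  64.]
200 816 x [-54.  97.] y [-68.  66.]
220 1405 x [-49.  98.] y [-69.  64.]
240 1356 x [-32.  97.] y [-71.  61.]
260 820 x [ -3. 103.] y [-71.  59.]
280 906 x [ 29. 105.] y [-69.  56.]
300 94 x [55. 79.] y [-66.  -4.]
top1
20 12 x [27. 33.] y [-61.  83.]
40 292 x [-35.  33.] y [65. 91.]
180 9 x [-48.  56.] y [-47.  69.]
200 155 x [-52.  68.] y [-48.  69.]
220 851 x [-48.  42.] y [-54.  68.]
240 1340 x [-33.  36.] y [-57.  64.]
260 319 x [ -7. 124.] y [-61.  60.]
280 845 x [ 24. 116.] y [-70.  56.]
300 737 x [ 54. 114.] y [-66.  52.]
320 689 x [ 65. 144.] y [-64.  44.]
340 707 x [ 96. 155.] y [-67.  43.]
360 912 x [116. 176.] y [-78.  45.]
380 1051 x [136. 192.] y [-80.  44.]
400 986 x [158. 196.] y [-73.  35.]
wristcam tool pos [ 71.   0. -93.] axis [-0.257  0.001  0.966] 290.2474366002518
```

Coming straight down, the flange (about ±42 mm) cannot fit in front of the front bar, and the interface has no direct tilt command. So tilting is the first thing to solve. I'll measure everything while I'm here.

Run:
```python
from h import *
T=load('top0');S=load('scene0')
# bars: line-like at z 230-255 from top depth
C=cloud(T,T['d'])
m=(C[...,2]>225)&(C[...,2]<260)&(C[...,0]>480)&(C[...,0]<780)&(C[...,1]>80)&(C[...,1]<420)&(T['d']>0)
q=C[m];print(len(q),q[:,2].mean())
# test yaw via histogram sharpness of x' projection
rect=cv2.minAreaRect(q[:,:2].astype(np.float32));print('rail rect',rect)
# rim
m=(C[...,2]>33)&(C[...,2]<50)&(C[...,0]>440)&(C[...,0]<780)&(C[...,1]>80)&(C[...,1]<420)&(T['d']>0)
# keep grey pixels
p=T['p'].astype(int);g=(p.max(-1)-p.min(-1))<25
q=C[m&g];print(len(q));rect=cv2.minAreaRect(q[:,:2].astype(np.float32));print('rim rect',rect)
cv2.imwrite('pics/rim.png',((m&g)*255).astype(np.uint8))
h=cv2.boxPoints(rect);print(h)
# objects top view masks
dark=(p.max(-1)<90)
table=(C[...,2]>5)&(C[...,2]<70)
for n,(u0,u1,v0,v1) in dict(gland=(274,300,212,236),plug=(304,328,162,192),drv=(352,376,215,262),small=(320,334,204,216)).items():
    mm=np.zeros(dark.shape,bool);mm[v0:v1,u0:u1]=True
    sel=mm&table
    hh=C[sel];print(n,sel.sum(),hh[:,2].max(),np.percentile(hh[:,2],[50,90]).round(1),hh.mean(0).round(1),cv2.minAreaRect(hh[:,:2].astype(np.float32)))
```

```text
1187 245.8213107025863
rail rect ((612.9725341796875, 233.90841674804688), (117.02357482910156, 266.6336975097656), 32.54677963256836)
660
rim rect ((614.7887573242188, 197.40182495117188), (189.74322509765625, 324.4159240722656), 32.520259857177734)
[[447.59024  283.17303 ]
 [621.9955     9.625069]
 [781.9873   111.630615]
 [607.58203  385.1786  ]]
gland 135 55.870312975606595 [40.9 49.4] [496.  -78.9  32.4] ((499.32000732421875, -76.49441528320312), (62.42975997924805, 80.15646362304688), 11.795948028564453)
plug 199 33.64784281349971 [23.5 28.1] [ 643.2 -171.8   21.7] ((647.158447265625, -174.1680450439453), (80.3275146484375, 75.21129608154297), 65.71538543701172)
drv 286 33.20255690973605 [21.7 27.4] [ 441.5 -315.1   19.9] ((450.3482666015625, -314.97772216796875), (70.26126861572266, 139.97093200683594), 86.79137420654297)
small 50 33.55224373775535 [26.1 32.2] [ 537.2 -201.7   22.1] ((539.76318359375, -204.12677001953125), (25.890161514282227, 37.4246826171875), 5.691971302032471)
```

View pics/rim.png

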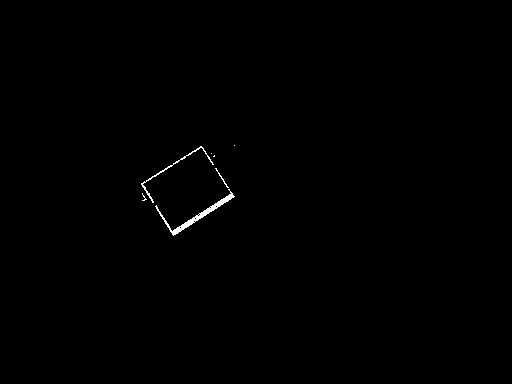

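Rail rectangle is 117 x 267 mm, matching the expected 115 x 266, at yaw 0.568. Bin centre is about (602, 227). Next I'll go high, towards the bin's azimuth at the outer reach limit, to see whether the arm tilts there.

>>> play_rows(targets=[{"linear": [0,0,-60],"turn": -0.1},{"linear": [0,30,-120],"turn": -0.25},{"linear": [0,80,-140],"turn": -0.4},{"linear": [10,683,-140],"turn": -0.976},{"linear": [10,683,-140],"turn": -0.976},{"linear": [10,683,-140],"turn": -0.976},{"linear": [10,683,-140],"turn": -0.976},{"linear": [10,683,-140],"turn": -0.976},{"linear": [10,683,-140],"turn": -0.976},{"linear": [10,683,-140],"turn": -0.976},{"linear": [10,683,-140],"turn": -0.976},{"linear": [10,683,-140],"turn": -0.976},{"linear": [10,683,-140],"turn": -0.976},{"linear": [10,683,-140],"turn": -0.976},{"linear": [10,683,-140],"turn": -0.976},{"linear": [10,683,-140],"turn": -0.976}])

```text
t: 4.0
eef_pos: [729.3, 540.5, 426.8]
tcp_rot: [3.141, 0.015, -2.575]
ft_force: [0.2, -0.3, 1.3]
opening: 0.998
```

Run:
```python
from cell import env
s=env.state()
print(s['t'],s['joints'].round(3),s['eef_pos'].round(1),s['tcp_rot'].round(3))
```

```text
4.0 [ 5.650e-01  1.068e+00  4.800e-02  1.000e-03  2.011e+00 -1.572e+00] [729.3 540.5 426.8] [ 3.141  0.015 -2.575]
```

>>> play_rows(targets=[{"linear": [-60,0,0],"turn": 0},{"linear": [-120,0,0],"turn": 0},{"linear": [-120,0,0],"turn": 0}])

```text
t: 4.38
eef_pos: [752.5, 547.9, 391.0]
tcp_rot: [3.138, 0.051, -2.576]
ft_force: [0.6, -0.1, -1.0]
opening: 0.997
```

```bash
cat > st.py <<'E'
from cell import env
from h import *
s=env.state();R=Ro.from_euler('xyz',s['tcp_rot']).as_matrix()
z=R[:,2]
print('t',round(s['t'],2),'j',s['joints'].round(3),'p',s['eef_pos'].round(1),'rpy',s['tcp_rot'].round(3),'tilt',round(float(np.arccos(-z[2])),3),'az',round(float(np.arctan2(z[1],z[0])),3),'open',round(95.1*s['opening'],1),'F',s['ft_force'].round(1))
print('ytool',R[:,1].round(3))
E
python3 st.py
```

```text
t 4.38 j [ 0.558  1.108  0.048  0.004  1.934 -1.577] p [752.5 547.9 391. ] rpy [ 3.138  0.051 -2.576] tilt 0.051 az 0.63 open 94.8 F [ 0.6 -0.1 -1. ]
ytool [-0.536  0.844  0.003]
```

>>> play_rows(targets=[{"linear": [-300,0,-50],"turn": 0},{"linear": [-300,0,-50],"turn": 0},{"linear": [-300,0,-50],"turn": 0},{"linear": [-300,0,-50],"turn": 0}])

```text
t: 4.88
eef_pos: [772.4, 550.3, 367.2]
tcp_rot: [3.136, 0.091, -2.576]
ft_force: [-0.5, 0.0, -0.3]
opening: 1.001
```

```bash
python3 st.py
```

```text
t 4.88 j [ 0.548  1.134  0.048  0.007  1.869 -1.586] p [772.4 550.3 367.2] rpy [ 3.136  0.091 -2.576] tilt 0.091 az 0.626 open 95.2 F [-0.5  0.  -0.3]
ytool [-0.537  0.844  0.005]
```

>>> play_rows(targets=[{"linear": [-400,40,-200],"turn": 0},{"linear": [-400,40,-200],"turn": 0},{"linear": [-400,40,-200],"turn": 0},{"linear": [-400,40,-200],"turn": 0},{"linear": [-400,40,-200],"turn": 0},{"linear": [-400,40,-200],"turn": 0}])

```text
t: 5.62
eef_pos: [759.1, 552.6, 409.5]
tcp_rot: [3.133, 0.132, -2.576]
ft_force: [-0.8, 0.1, -0.5]
opening: 0.998
```

```bash
python3 st.py
```

```text
t 5.62 j [ 0.557  1.089  0.048  0.01   1.873 -1.576] p [759.1 552.6 409.5] rpy [ 3.133  0.132 -2.576] tilt 0.132 az 0.628 open 94.9 F [-0.8  0.1 -0.5]
ytool [-0.537  0.844  0.008]
```

The arm tilts slowly (about 0.007 rad per row) when pushed past its reach limit, and the tilt is kept. So the plan is:
1. At this small tilt, regrip the plug and driver and turn each in place to the bin's yaw.
2. Increase the tilt.
3. Carry all three items in.

First I'll measure plug, driver and gland from the two fixed views.

```bash
cat >> h.py <<'E'
def delta(env,target,yawrot=0.0):
    """tool-frame shift for TCP world target; world-yaw change -> turn"""
    s=env.state();R=Ro.from_euler('xyz',s['tcp_rot']).as_matrix()
    return (R.T@(np.asarray(target,float)-s['eef_pos'])).round(1),-yawrot
def tcp_for(R,g): # TCP world so that grasp point at g
    return np.asarray(g,float)-R[:,2]*59
E
python3 - <<'E'
from h import *
T=load('top0');S=load('scene0')
def mask(P,box,kind):
    u0,u1,v0,v1=box;p=P['p'][v0:v1,u0:u1].astype(int)
    b=p[...,0]-p[...,2]  # wood is warm
    m=(b<28) if kind=='obj' else None
    m=m.astype(np.uint8);n,l,s,c=cv2.connectedComponentsWithStats(m)
    k=1+np.argmax(s[1:,4]);m=(l==k)
    v,u=np.nonzero(m);return u+u0,v+v0
for n,bt,bs,z in[('gland',(272,302,210,238),(203,221,199,218),24),('plug',(302,330,160,194),(214,236,246,271),14),('drv',(350,378,217,262),(122,154,233,270),13)]:
    ut,vt=mask(T,bt,'obj');us,vs=mask(S,bs,'obj')
    X=np.array([onz(T,a,b,z)[:2] for a,b in zip(ut,vt)]);
    r=cv2.minAreaRect(X.astype(np.float32))
    w,V=np.linalg.eigh(np.cov((X-X.mean(0)).T));a=np.arctan2(V[1,1],V[0,1])
    t,e=tri(T,(ut.mean(),vt.mean()),S,(us.mean(),vs.mean()))
    X2=np.array([onz(S,a_,b_,z)[:2] for a_,b_ in zip(us,vs)])
    w2,V2=np.linalg.eigh(np.cov((X2-X2.mean(0)).T));
    print(n,len(ut),len(us),'rect',np.round(r[0],1),np.round(r[1],1),round(r[2],1),'pca',round(a,3),'S',X2.mean(0).round(1),round(np.arctan2(V2[1,1],V2[0,1]),3),'tri',t.round(1),round(e,1))
E
```

```text
gland 118 140 rect [493.6 -81.3] [33.6 36.7] 89.5 pca 1.922 S [499.7 -85.7] 2.514 tri [494.7 -81.8  15.7] 0.6
plug 169 175 rect [ 643.  -173.2] [39.2 52.8] 71.1 pca 2.791 S [ 642.1 -172.9] 2.797 tri [ 642.3 -172.9   14.1] 0.4
drv 233 207 rect [ 449.7 -318.5] [ 27.7 107.1] 81.2 pca 3.006 S [ 436.9 -317. ] 3.001 tri [ 438.4 -317.    14.2] 0.8
```

Both views agree to about 1 mm, and triangulated heights are about 14 mm for plug and driver, as expected. Plug is at (643,-173) with yaw -0.335. Driver handle middle is at about (430,-316) with yaw -0.145. Next is the move to the plug.

```bash
cat > plan.py <<'E'
# usage: plan.py gx gy gz jawaz_of_minus_xtool(world az wanted of -x tool)  [hover heights]
import sys
from cell import env
from h import *
gx,gy,gz,az=map(float,sys.argv[1:5])
s=env.state();R=Ro.from_euler('xyz',s['tcp_rot']).as_matrix()
# turn so that jaw axis horizontal projection is az+90deg
from scipy.optimize import brentq
def f(t):
    y=(R@Ro.from_euler('z',t).as_matrix())[:,1]
    d=np.arctan2(y[1],y[0])-(az+np.pi/2);return (d+np.pi)%(2*np.pi)-np.pi
y=R[:,1];cur=np.arctan2(y[1],y[0])-np.pi/2
g=((cur-az+np.pi)%(2*np.pi)-np.pi)
t=brentq(f,g-.4,g+.4);R2=R@Ro.from_euler('z',t).as_matrix()
print('cur -xaz',round(cur,3),'turn',round(t,3),'jaw elev',round(float(np.arcsin(R2[2,1])),3))
for h in [0]+[float(a) for a in sys.argv[5:]]:
    p=tcp_for(R2,[gx,gy,gz+h]);print('h',h,'tcp',p.round(1),'lin',(R.T@(p-s['eef_pos'])).round(1))
E
python3 plan.py 648.7 -175.2 25 -0.335 220 120; python3 st.py
```

```text
cur -xaz 0.567 turn 0.905 jaw elev 0.108
h 0 tcp [ 642.4 -179.8   83.5] lin [ 529.6 -557.8  254.3]
h 220.0 tcp [ 642.4 -179.8  303.5] lin [ 500.7 -556.1   36.2]
h 120.0 tcp [ 642.4 -179.8  203.5] lin [ 513.9 -556.9  135.3]
t 5.62 j [ 0.557  1.089  0.048  0.01   1.873 -1.576] p [759.1 552.6 409.5] rpy [ 3.133  0.132 -2.576] tilt 0.132 az 0.628 open 94.9 F [-0.8  0.1 -0.5]
ytool [-0.537  0.844  0.008]
```

>>> play_rows(targets=[{"linear": [490,-555,-40],"turn": 0.905},{"linear": [490,-555,-40],"turn": 0.905},{"linear": [490,-555,-40],"turn": 0.905},{"linear": [490,-555,-40],"turn": 0.905},{"linear": [490,-555,-40],"turn": 0.905},{"linear": [490,-555,-40],"turn": 0.905},{"linear": [490,-555,-40],"turn": 0.905},{"linear": [490,-555,-40],"turn": 0.905},{"linear": [490,-555,-40],"turn": 0.905},{"linear": [500,-556,36],"turn": 0.905},{"linear": [500,-556,36],"turn": 0.905},{"linear": [514,-557,135],"turn": 0.905},{"linear": [514,-557,135],"turn": 0.905},{"linear": [514,-557,135],"turn": 0.905}])

```text
t: 7.38
eef_pos: [641.8, -181.3, 201.9]
tcp_rot: [3.033, 0.074, 2.798]
ft_force: [0.5, 0.0, 0.4]
opening: 0.999
```

```bash
python3 - <<'E'
from cell import env
from h import *
grab(env,'wrist','w2')
E
python3 st.py;python3 plan.py 648.7 -175.2 25 -0.335 20
```

```text
t 7.42 j [-0.412  0.63   1.586  0.147  0.871 -1.733] p [ 639.9 -183.9  196.5] rpy [3.033 0.068 2.796] tilt 0.128 az 0.668 open 95.4 F [-2.3 -1.7 -4.4]
ytool [0.33  0.938 0.108]
cur -xaz -0.338 turn -0.003 jaw elev 0.108
h 0 tcp [ 642.8 -179.9   83.5] lin [  6.3  -7.4 112.6]
h 20.0 tcp [ 642.8 -179.9  103.5] lin [ 4.9 -5.2 92.8]
```

View pics/w2.png

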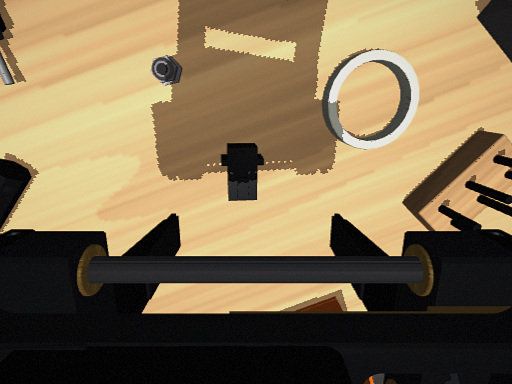

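The wrist view shows the plug at (242,172), square to the jaws, with its collar on the robot side and its latch and contacts towards the fingers. The arm was still settling, so I'll check again.

```bash
python3 - <<'E'
from cell import env
from h import *
for i in range(3):
    env.read_camera('top');s=env.state();print(s['t'],s['eef_pos'].round(1),s['qvel'].round(3))
W=load('w2');
p=W['p'].astype(int);
m=np.zeros(p.shape[:2],np.uint8);m[135:210,215:270]=(p[135:210,215:270].max(-1)<95)
n,l,st,c=cv2.connectedComponentsWithStats(m);k=1+np.argmax(st[1:,4]);print(st[k])
C=cloud(W,W['d']);q=C[l==k];print(np.percentile(q,[2,50,98],axis=0).round(1))
print('latch px',onz(W,242,190,24).round(1), onz(W,242,160,24).round(1))
E
python3 st.py
```

```text
7.475 [ 640.6 -182.3  199. ] [ 0.052 -0.065 -0.056  0.005  0.064  0.055]
7.525 [ 641.7 -181.   201.7] [ 0.039 -0.05  -0.04   0.     0.019  0.018]
7.575 [ 642.5 -180.2  203.5] [ 0.025 -0.033 -0.022 -0.001  0.004  0.002]
[ 221  143   43   58 1836]
[[ 615.6 -190.5    2.7]
 [ 637.9 -172.6   24.3]
 [ 667.  -152.2   29.1]]
latch px [ 657.9 -179.    24. ] [ 630.  -168.8   24. ]
t 7.58 j [-0.405  0.623  1.579  0.148  0.878 -1.727] p [ 642.5 -180.2  203.5] rpy [3.033 0.074 2.798] tilt 0.132 az 0.632 open 95.3 F [0.3 0.3 0.6]
ytool [0.328 0.939 0.108]
```

```bash
python3 plan.py 648.7 -175.2 25 -0.335 20 5
```

```text
cur -xaz -0.336 turn -0.001 jaw elev 0.109
h 0 tcp [ 642.5 -179.8   83.5] lin [  9.1 -12.7 119. ]
h 20.0 tcp [ 642.5 -179.8  103.5] lin [  7.6 -10.5  99.2]
h 5.0 tcp [ 642.5 -179.8   88.5] lin [  8.7 -12.1 114.1]
```

>>> play_rows(targets=[{"linear": [4,-6,50],"turn": 0},{"linear": [7.6,-10.5,95],"turn": 0},{"linear": [9.1,-12.7,119],"turn": 0},{"linear": [9.1,-12.7,119],"turn": 0},{"linear": [9.1,-12.7,119],"turn": 0}], hand=60)

```text
t: 8.2
eef_pos: [643.4, -179.0, 85.4]
tcp_rot: [3.033, 0.077, 2.8]
ft_force: [-0.5, 0.3, 0.5]
opening: 0.634
```

>>> play_rows(targets=[{"linear": [0,0,0],"turn": 0},{"linear": [0,0,0],"turn": 0},{"linear": [0,0,0],"turn": 0},{"linear": [0,0,0],"turn": 0}], hand=15)

```text
t: 8.7
eef_pos: [642.5, -179.7, 83.8]
tcp_rot: [3.033, 0.075, 2.799]
ft_force: [-1.6, -0.4, 2.2]
opening: 0.305
```

```bash
python3 st.py; python3 plan.py 648.7 -175.2 25 0.568 12
```

```text
t 8.7 j [-0.405  0.777  1.65   0.187  0.655 -1.781] p [ 642.5 -179.7   83.8] rpy [3.033 0.075 2.799] tilt 0.132 az 0.626 open 29.0 F [-1.6 -0.4  2.2]
ytool [0.327 0.939 0.108]
cur -xaz -0.335 turn -0.906 jaw elev 0.008
h 0 tcp [ 642.4 -179.8   83.5] lin [ 0.1 -0.1  0.3]
h 12.0 tcp [ 642.4 -179.8   95.5] lin [ -0.8   1.2 -11.6]
```

Plug gripped (opening 29 mm). Lift slightly, turn to the bin's yaw and set it back down.

>>> play_rows(targets=[{"linear": [-1,1.5,-15],"turn": 0},{"linear": [-1,1.5,-15],"turn": -0.18},{"linear": [-1,1.5,-15],"turn": -0.36},{"linear": [-1,1.5,-15],"turn": -0.54},{"linear": [-1,1.5,-15],"turn": -0.72},{"linear": [-1,1.5,-15],"turn": -0.906},{"linear": [-1,1.5,-15],"turn": -0.906},{"linear": [0,0.4,-6],"turn": -0.906},{"linear": [0,0,-1],"turn": -0.906},{"linear": [0,0,0],"turn": -0.906},{"linear": [0,0,0],"turn": -0.906}])

```text
t: 10.07
eef_pos: [642.9, -179.7, 83.8]
tcp_rot: [3.135, 0.131, -2.575]
ft_force: [-0.6, -2.6, 3.0]
opening: 0.294
```

>>> play_rows(targets=[{"linear": [0,0,0],"turn": 0},{"linear": [0,0,0],"turn": 0},{"linear": [0,0,-50],"turn": 0},{"linear": [0,0,-100],"turn": 0}], hand=65)

```text
t: 10.58
eef_pos: [631.7, -186.8, 183.2]
tcp_rot: [3.132, 0.13, -2.575]
ft_force: [0.9, 0.1, 0.3]
opening: 0.65
```

```bash
python3 st.py; python3 plan.py 429.9 -315.6 25 -0.145 120
python3 - <<'E'
from cell import env
from h import *
grab(env,'wrist','w3')
E
```

```text
t 10.57 j [-0.421  0.637  1.617  0.154  0.83  -2.66 ] p [ 631.7 -186.8  183.2] rpy [ 3.132  0.13  -2.575] tilt 0.13 az 0.638 open 61.9 F [0.9 0.1 0.3]
ytool [-0.537  0.843  0.009]
cur -xaz 0.567 turn 0.716 jaw elev 0.092
h 0 tcp [ 423.7 -320.2   83.5] lin [257.9  -1.6  66.9]
h 120.0 tcp [ 423.7 -320.2  203.5] lin [242.3  -0.5 -52.1]
```

View pics/w3.png

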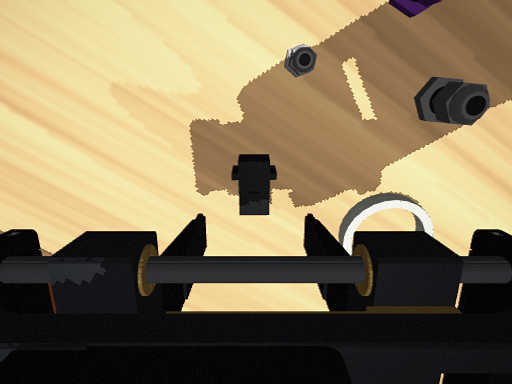

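The plug now sits square at (255,185), aligned with the bin. The last joint is close to its limit at this yaw, so I'll use the half-turned grasp from here on. Moving over the driver while turning.

>>> play_rows(targets=[{"linear": [20,0,-30],"turn": 0.185},{"linear": [40,0,-52],"turn": 0.37},{"linear": [60,0,-52],"turn": 0.555},{"linear": [80,0,-52],"turn": 0.74},{"linear": [100,0,-52],"turn": 0.925},{"linear": [120,0,-52],"turn": 1.11},{"linear": [140,0,-52],"turn": 1.295},{"linear": [160,0,-52],"turn": 1.48},{"linear": [180,0,-52],"turn": 1.665},{"linear": [200,0,-52],"turn": 1.85},{"linear": [220,0,-52],"turn": 2.035},{"linear": [242,0,-52],"turn": 2.22},{"linear": [242,0,-52],"turn": 2.405},{"linear": [242,0,-52],"turn": 2.59},{"linear": [242,0,-52],"turn": 2.775},{"linear": [242,0,-52],"turn": 2.96}])

```text
t: 12.62
eef_pos: [424.1, -319.5, 202.5]
tcp_rot: [3.127, -0.13, 0.743]
ft_force: [-1.1, 0.6, 0.1]
opening: 0.682
```

```bash
python3 st.py; python3 plan.py 429.9 -315.6 25 2.997 120 20
```

```text
t 12.62 j [-0.818  0.468  1.904  0.189  0.762 -0.126] p [ 424.1 -319.5  202.5] rpy [ 3.127 -0.13   0.743] tilt 0.131 az 0.628 open 64.9 F [-1.1  0.6  0.1]
ytool [ 0.675 -0.738  0.015]
cur -xaz -2.4 turn 0.891 jaw elev -0.092
h 0 tcp [ 423.7 -320.1   83.5] lin [-16.2  -1.6 117.9]
h 120.0 tcp [ 423.7 -320.1  203.5] lin [-0.6  0.2 -1.1]
h 20.0 tcp [ 423.7 -320.1  103.5] lin [-13.6  -1.3  98.1]
```

>>> play_rows(targets=[{"linear": [0,0,0],"turn": 0.18},{"linear": [0,0,0],"turn": 0.36},{"linear": [0,0,0],"turn": 0.54},{"linear": [0,0,0],"turn": 0.72},{"linear": [0,0,0],"turn": 0.891},{"linear": [0,0,0],"turn": 0.891},{"linear": [-7,-0.7,50],"turn": 0.891},{"linear": [-13.6,-1.3,95],"turn": 0.891},{"linear": [-16.2,-1.6,118],"turn": 0.891},{"linear": [-16.2,-1.6,118],"turn": 0.891},{"linear": [-16.2,-1.6,118],"turn": 0.891}], hand=52)

```text
t: 14.0
eef_pos: [423.8, -320.4, 83.6]
tcp_rot: [-3.05, -0.094, -0.144]
ft_force: [-0.4, 0.7, 0.5]
opening: 0.55
```

>>> play_rows(targets=[{"linear": [0,0,0],"turn": 0},{"linear": [0,0,0],"turn": 0},{"linear": [0,0,0],"turn": 0},{"linear": [0,0,0],"turn": 0}], hand=12)

```text
t: 14.5
eef_pos: [423.8, -320.5, 83.8]
tcp_rot: [-3.05, -0.095, -0.147]
ft_force: [0.5, -0.2, 1.7]
opening: 0.274
```

```bash
python3 st.py; python3 plan.py 429.9 -315.6 25 3.7096 14
```

```text
t 14.5 j [-0.82   0.665  1.98   0.276  0.496  0.65 ] p [ 423.8 -320.5   83.8] rpy [-3.05  -0.095 -0.147] tilt 0.131 az 0.622 open 26.0 F [ 0.5 -0.2  1.7]
ytool [-0.137 -0.986 -0.091]
cur -xaz -3.28 turn -0.71 jaw elev -0.007
h 0 tcp [ 423.6 -320.1   83.5] lin [-0.3 -0.3  0.4]
h 14.0 tcp [ 423.6 -320.1   97.5] lin [  1.1  -1.6 -13.5]
```

```bash
python3 plan.py 715 -250 25.5 3.7096 80 14
```

```text
cur -xaz -3.28 turn -0.71 jaw elev -0.007
h 0 tcp [ 708.7 -254.5   84. ] lin [ 271.  -104.2   35.2]
h 80.0 tcp [ 708.7 -254.5  164. ] lin [ 278.5 -111.5  -44.1]
h 14.0 tcp [ 708.7 -254.5   98. ] lin [ 272.3 -105.5   21.3]
```

>>> play_rows(targets=[{"linear": [3,-4,-40],"turn": 0},{"linear": [8,-8,-80],"turn": 0},{"linear": [60,-30,-80],"turn": -0.12},{"linear": [110,-50,-75],"turn": -0.24},{"linear": [160,-70,-68],"turn": -0.36},{"linear": [210,-88,-56],"turn": -0.48},{"linear": [255,-103,-48],"turn": -0.6},{"linear": [278.5,-111.5,-44],"turn": -0.71},{"linear": [278.5,-111.5,-44],"turn": -0.71},{"linear": [274,-107,5],"turn": -0.71},{"linear": [272,-105,26],"turn": -0.71},{"linear": [271.2,-104.4,33],"turn": -0.71},{"linear": [271,-104.2,35],"turn": -0.71},{"linear": [271,-104.2,35],"turn": -0.71}])

```text
t: 16.25
eef_pos: [709.0, -254.9, 85.3]
tcp_rot: [-3.136, -0.132, 0.567]
ft_force: [-0.7, -0.0, 0.2]
opening: 0.273
```

>>> play_rows(targets=[{"linear": [0,0,0],"turn": 0},{"linear": [0,0,0],"turn": 0},{"linear": [0,0,-50],"turn": 0},{"linear": [0,0,-110],"turn": 0},{"linear": [0,0,-150],"turn": 0}], hand=60)

```text
t: 16.88
eef_pos: [692.8, -266.2, 235.8]
tcp_rot: [-3.136, -0.132, 0.567]
ft_force: [-1.0, 0.4, -0.6]
opening: 0.627
```

```bash
python3 st.py
python3 - <<'E'
from cell import env
from h import *
grab(env,'wrist','w4');grab(env,'top','t4')
E
```

```text
t 16.88 j [-0.487  0.693  1.333  0.135  1.058  0.454] p [ 692.8 -266.2  235.8] rpy [-3.136 -0.132  0.567] tilt 0.133 az 0.606 open 59.7 F [-1.   0.4 -0.6]
ytool [ 0.538 -0.843 -0.005]
```

View pics/w4.png

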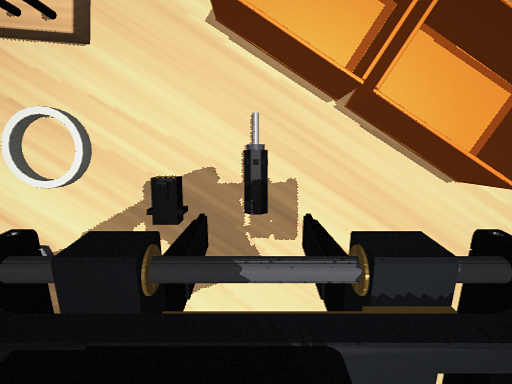

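View pics/t4.png

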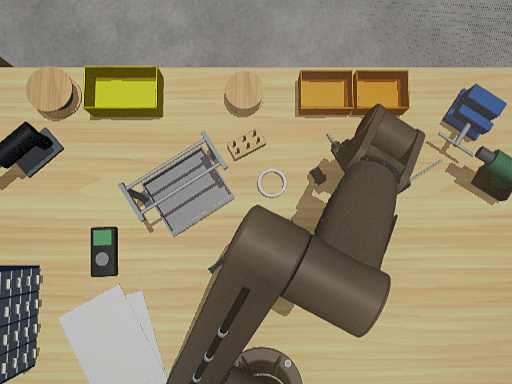

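The wrist view shows the driver aligned at (255,180), tip towards bin +x, and the plug at (167,200). The top view shows nothing else has moved. Next I'll go back to the reach limit at the bin azimuth to build up tilt.

Run:
```python
from cell import env
from h import *
for t in([693,-200,380],[745,545,430]): print(delta(env,t))
W=load('w4');C=cloud(W,W['d'])
p=W['p'].astype(int)
for n,(u0,u1,v0,v1),z in[('drv',(240,272,108,218),13),('plug',(140,190,172,226),14)]:
    m=np.zeros(p.shape[:2],np.uint8);m[v0:v1,u0:u1]=(p[v0:v1,u0:u1,0]-p[v0:v1,u0:u1,2]<20)
    # exclude shadow by depth height
    m&=((C[...,2]>6)&(C[...,2]<40)).astype(np.uint8)
    k_,l,st,c=cv2.connectedComponentsWithStats(m);k=1+np.argmax(st[1:,4]);v,u=np.nonzero(l==k)
    X=np.array([onz(W,a,b,z)[:2] for a,b in zip(u,v)],np.float32);r=cv2.minAreaRect(X);print(n,st[k],np.round(r[0],1),np.round(r[1],1),round(r[2],1),np.percentile(C[l==k][:,2],[50,90,98]).round(1))
```

```text
(array([  54.1,  -56.7, -135.4]), -0.0)
(array([ 501.1, -657. , -124.9]), -0.0)
drv [ 244  113   24  101 1685] [ 732.7 -240.8] [111.   25.6] 32.3 [24.5 26.8 27.4]
plug [ 147  177   40   48 1444] [ 643.6 -177.9] [53.8 44.6] 32.6 [24.2 27.4 28.7]
```

>>> play_rows(targets=[{"linear": [10,-5,-55],"turn": 0},{"linear": [30,-20,-110],"turn": 0},{"linear": [55,-57,-135],"turn": 0},{"linear": [501,-657,-125],"turn": 0},{"linear": [501,-657,-125],"turn": 0},{"linear": [501,-657,-125],"turn": 0},{"linear": [501,-657,-125],"turn": 0},{"linear": [501,-657,-125],"turn": 0},{"linear": [501,-657,-125],"turn": 0},{"linear": [501,-657,-125],"turn": 0},{"linear": [501,-657,-125],"turn": 0},{"linear": [501,-657,-125],"turn": 0},{"linear": [501,-657,-125],"turn": 0},{"linear": [501,-657,-125],"turn": 0},{"linear": [501,-657,-125],"turn": 0},{"linear": [501,-657,-125],"turn": 0}])

```text
t: 18.98
eef_pos: [744.5, 548.6, 423.8]
tcp_rot: [-3.134, -0.129, 0.57]
ft_force: [-0.5, -1.1, 0.4]
opening: 0.635
```

>>> play_rows(targets=[{"linear": [400,-40,-180],"turn": 0},{"linear": [400,-40,-180],"turn": 0},{"linear": [400,-40,-180],"turn": 0},{"linear": [400,-40,-180],"turn": 0},{"linear": [400,-40,-180],"turn": 0},{"linear": [400,-40,-180],"turn": 0},{"linear": [400,-40,-180],"turn": 0},{"linear": [400,-40,-180],"turn": 0}])

```text
t: 19.98
eef_pos: [739.8, 551.4, 460.9]
tcp_rot: [-3.131, -0.171, 0.566]
ft_force: [0.1, 1.2, -0.3]
opening: 0.632
```

```bash
python3 st.py
```

```text
t 19.98 j [0.567 1.033 0.048 0.011 1.889 1.575] p [739.8 551.4 460.9] rpy [-3.131 -0.171  0.566] tilt 0.172 az 0.629 open 60.1 F [ 0.1  1.2 -0.3]
ytool [ 0.538 -0.843 -0.011]
```

Tilt seems to saturate at about 0.04 rad per call, because the orientation reference resets with each call. Shorter calls should build it faster.

>>> play_rows(targets=[{"linear": [60,-2,-20],"turn": 0}])

```text
t: 20.1
eef_pos: [745.5, 553.1, 465.2]
tcp_rot: [-3.128, -0.209, 0.566]
ft_force: [0.3, -0.2, -0.0]
opening: 0.627
```

>>> play_rows(targets=[{"linear": [60,-2,-20],"turn": 0}])

```text
t: 20.23
eef_pos: [750.7, 553.9, 471.8]
tcp_rot: [-3.126, -0.246, 0.565]
ft_force: [-0.7, -0.6, 0.3]
opening: 0.634
```

>>> play_rows(targets=[{"linear": [60,-2,-20],"turn": 0},{"linear": [60,-2,-20],"turn": 0}])

```text
t: 20.48
eef_pos: [754.3, 554.0, 481.1]
tcp_rot: [-3.123, -0.283, 0.564]
ft_force: [-0.1, 0.4, 0.1]
opening: 0.633
```

>>> play_rows(targets=[{"linear": [150,-2,-40],"turn": 0},{"linear": [150,-2,-40],"turn": 0}])

```text
t: 20.72
eef_pos: [760.8, 552.9, 488.7]
tcp_rot: [-3.12, -0.323, 0.564]
ft_force: [-1.1, -0.1, 0.3]
opening: 0.633
```

```bash
python3 st.py
```

```text
t 20.73 j [0.553 1.01  0.048 0.025 1.76  1.565] p [760.8 552.9 488.7] rpy [-3.12  -0.323  0.564] tilt 0.324 az 0.631 open 60.2 F [-1.1 -0.1  0.3]
ytool [ 0.54  -0.841 -0.02 ]
```

>>> play_rows(targets=[{"linear": [60,-6,-20],"turn": 0}])

```text
t: 20.85
eef_pos: [761.4, 555.8, 498.8]
tcp_rot: [-3.118, -0.358, 0.563]
ft_force: [0.4, -0.2, 0.1]
opening: 0.631
```

>>> play_rows(targets=[{"linear": [60,-6,-20],"turn": 0}])

```text
t: 20.98
eef_pos: [760.5, 558.4, 512.9]
tcp_rot: [-3.115, -0.398, 0.562]
ft_force: [-0.3, -0.5, 0.5]
opening: 0.633
```

>>> play_rows(targets=[{"linear": [60,-6,-20],"turn": 0}])

```text
t: 21.1
eef_pos: [759.2, 560.1, 527.1]
tcp_rot: [-3.112, -0.434, 0.561]
ft_force: [0.1, 0.1, -1.2]
opening: 0.636
```

```bash
python3 st.py; python3 plan.py 494 -81 31 3.7096 120
```

```text
t 21.1 j [0.559 0.975 0.048 0.031 1.684 1.573] p [759.2 560.1 527.1] rpy [-3.112 -0.434  0.561] tilt 0.435 az 0.632 open 60.5 F [ 0.1  0.1 -1.2]
ytool [ 0.543 -0.84  -0.027]
cur -xaz -2.568 turn 0.006 jaw elev -0.03
h 0 tcp [473.9 -95.7  84.5] lin [-721.9  407.8  140.9]
h 120.0 tcp [473.9 -95.7 204.5] lin [-671.4  404.6   32.1]
```

Tilt is now 0.435 rad, with the jaw axis level to 0.03. Now to the gland: hover and look first.

>>> play_rows(targets=[{"linear": [-619,401,-81],"turn": 0.006},{"linear": [-619,401,-81],"turn": 0.006},{"linear": [-619,401,-81],"turn": 0.006},{"linear": [-619,401,-81],"turn": 0.006},{"linear": [-619,401,-81],"turn": 0.006},{"linear": [-619,401,-81],"turn": 0.006},{"linear": [-619,401,-81],"turn": 0.006},{"linear": [-619,401,-81],"turn": 0.006},{"linear": [-619,401,-81],"turn": 0.006},{"linear": [-619,401,-81],"turn": 0.006},{"linear": [-619,401,-81],"turn": 0.006},{"linear": [-619,401,-81],"turn": 0.006},{"linear": [-671,404.5,32],"turn": 0.006},{"linear": [-671,404.5,32],"turn": 0.006},{"linear": [-671,404.5,32],"turn": 0.006},{"linear": [-671,404.5,32],"turn": 0.006}], hand=60)

```text
t: 23.1
eef_pos: [473.3, -96.8, 204.6]
tcp_rot: [-3.108, -0.43, 0.552]
ft_force: [0.2, 0.3, 0.4]
opening: 0.632
```

```bash
python3 st.py
python3 - <<'E'
from cell import env
from h import *
grab(env,'wrist','w5')
E
```

```text
t 23.1 j [-0.494  0.389  2.128  0.775  0.57  -0.134] p [473.3 -96.8 204.6] rpy [-3.108 -0.43   0.552] tilt 0.431 az 0.633 open 60.1 F [0.2 0.3 0.4]
ytool [ 0.536 -0.844 -0.031]
```

View pics/w5.png

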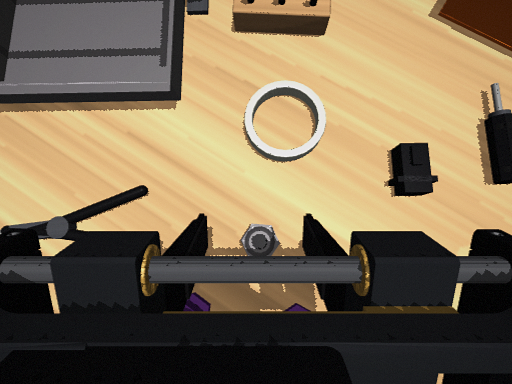

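The wrist view shows the gland dome at (259,238), centred between the fingers, with the plug at (411,167) and the driver at the right edge. I'll triangulate the dome against the top and first wrist views.

Run:
```python
from cell import env
from h import *
W=load('w5');T=load('top0');W1=load('wrist1');S=load('scene0')
a=(259,239)
print(tri(W,a,T,(289,223.5)),tri(W,a,W1,(257,187)))
for z in(44,48): print(onz(W,*a,z),onz(T,289,223.5,z),onz(W1,257,187,z))
C=cloud(W,W['d']);print(C[236:242,256:262].reshape(-1,3).mean(0))
# plug latch/body: wrist4 vs w5
i=W['p'][215:256,225:295,::-1];j=W1['p'][155:205,230:290,::-1]
cv2.imwrite('pics/g5.png',np.hstack([cv2.resize(i,(500,300),interpolation=cv2.INTER_CUBIC),cv2.resize(j,(300,300),interpolation=cv2.INTER_CUBIC)]))
```

```text
(array([495.10436542, -82.2730498 ,  59.5845462 ]), np.float64(3.9642862711183664)) (array([496.46588195, -81.54777024,  41.96583404]), np.float64(1.2055690119306108))
[496.72321914 -81.0285869   44.        ] [494.11507898 -84.41504654  44.        ] [495.73297078 -81.90694331  44.        ]
[496.74633266 -81.09023577  48.        ] [493.93030315 -84.12290541  48.        ] [494.77808109 -81.53216455  48.        ]
[496.88945979 -80.47589362  48.9949987 ]
```

View pics/g5.png

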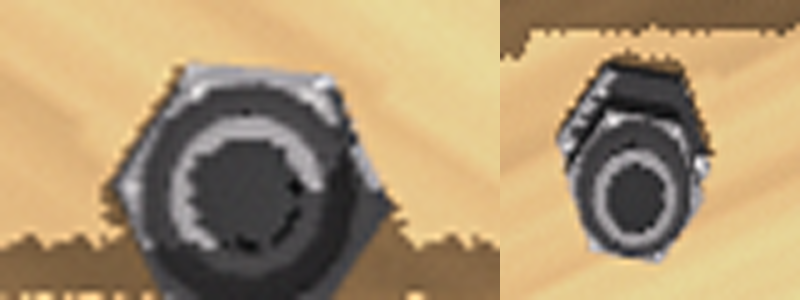

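The gland top is at about (496,-81.5), height 42-49 mm as expected. Its hexagon corners face the jaws. Two opposite corners across level pads will hold it upright, and if it twists in the grip it only changes yaw. I'll grip at 35 mm, clear of the base nut.

```bash
python3 - <<'E'
from cell import env
from h import *
env.read_camera('top')
E
python3 st.py; python3 plan.py 496.3 -81.5 35 3.7096 25
```

```text
t 23.2 j [-0.492  0.385  2.126  0.774  0.571 -0.132] p [474.1 -96.3 206.6] rpy [-3.111 -0.432  0.555] tilt 0.433 az 0.628 open 60.2 F [0.3 0.5 1.3]
ytool [ 0.537 -0.843 -0.028]
cur -xaz -2.574 turn -0.0 jaw elev -0.028
h 0 tcp [476.3 -96.   88.6] lin [-47.7   4.2 107.9]
h 25.0 tcp [476.3 -96.  113.6] lin [-37.2   3.5  85.2]
```

>>> play_rows(targets=[{"linear": [-22,2,50],"turn": 0},{"linear": [-38,3.5,86],"turn": 0},{"linear": [-47,4,107],"turn": 0},{"linear": [-47,4,107],"turn": 0},{"linear": [-47,4,107],"turn": 0},{"linear": [-47,4,107],"turn": 0}])

```text
t: 23.95
eef_pos: [476.1, -95.7, 89.9]
tcp_rot: [-3.112, -0.433, 0.556]
ft_force: [0.1, -0.2, -0.2]
opening: 0.633
```

```bash
python3 st.py
python3 - <<'E'
from cell import env
from h import *
s=env.state();R=Ro.from_euler('xyz',s['tcp_rot']).as_matrix();print('grasp',(s['eef_pos']+59*R[:,2]).round(1))
grab(env,'wrist','w6')
E
```

```text
t 23.95 j [-0.489  0.63   2.203  1.313  0.401 -0.733] p [476.1 -95.7  89.9] rpy [-3.112 -0.433  0.556] tilt 0.434 az 0.627 open 60.2 F [ 0.1 -0.2 -0.2]
ytool [ 0.538 -0.843 -0.027]
grasp [496.2 -81.1  36.4]
```

View pics/w6.png

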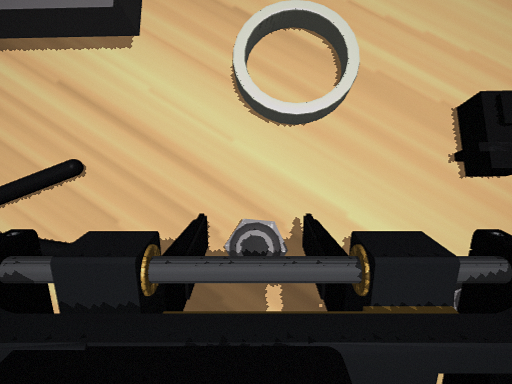

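The gland sits centred between the fingers at (256,240), and the grasp point matches. Closing.

>>> play_rows(targets=[{"linear": [0,0,0],"turn": 0},{"linear": [0,0,0],"turn": 0},{"linear": [0,0,0],"turn": 0},{"linear": [0,0,0],"turn": 0}], hand=15)

```text
t: 24.5
eef_pos: [475.6, -95.7, 88.5]
tcp_rot: [-3.109, -0.431, 0.554]
ft_force: [-1.1, 0.8, 2.7]
opening: 0.352
```

```bash
python3 st.py
python3 - <<'E'
from h import *
import math
# bin frame -> world
def b2w(x,y,z): 
    c,s=math.cos(.568),math.sin(.568);return [602.4+c*x-s*y,227.2+s*x+c*y,z]
for n,a in dict(gland=(-35,62),driver=(-35,0),plug=(-35,-60),front=(-200,62)).items(): print(n,np.round(b2w(*a,0),1))
E
```

```text
t 24.5 j [-0.49   0.633  2.204  1.315  0.401 -0.735] p [475.6 -95.7  88.5] rpy [-3.109 -0.431  0.554] tilt 0.432 az 0.631 open 33.4 F [-1.1  0.8  2.7]
ytool [ 0.538 -0.843 -0.029]
gland [539.5 260.6   0. ]
driver [572.9 208.4   0. ]
plug [605.2 157.8   0. ]
front [400.5 171.9   0. ]
```

```bash
cat > planb.py <<'E'
# planb.py xb yb zg retract...   (grasp point in bin frame, current orientation kept)
import sys,math
from cell import env
from h import *
B=(602.4,227.2,.568)
xb,yb,zg=map(float,sys.argv[1:4])
s=env.state();R=Ro.from_euler('xyz',s['tcp_rot']).as_matrix()
c,k=math.cos(B[2]),math.sin(B[2]);g=np.array([B[0]+c*xb-k*yb,B[1]+k*xb+c*yb,zg])
for r in [0]+[float(a) for a in sys.argv[4:]]:
    p=tcp_for(R,g)-R[:,2]*r;print('r',r,'tcp',p.round(1),'lin',(R.T@(p-s['eef_pos'])).round(1))
for z in(60,):print('lift',z,(R.T@[0,0,z]).round(1))
y=R[:,1];print('-xaz err',round((np.arctan2(y[1],y[0])-np.pi/2-3.7096+np.pi)%(2*np.pi)-np.pi,4))
E
python3 - <<'E'
from h import *
T=load('top0');C=cloud(T,T['d']);p=T['p'].astype(int);g=(p.max(-1)-p.min(-1))<25
m=((C[...,2]>33)&(C[...,2]<50)&(C[...,0]>440)&(C[...,0]<780)&(C[...,1]>80)&(C[...,1]<420)&g).astype(np.uint8)
n,l,st,c=cv2.connectedComponentsWithStats(m,connectivity=8);k=1+np.argmax(st[1:,4]);v,u=np.nonzero((l==k)|((m>0)&(cv2.dilate((l==k).astype(np.uint8),np.ones((9,9)))>0)))
X=np.array([onz(T,a,b,40)[:2] for a,b in zip(u,v)],np.float32);r=cv2.minAreaRect(X);print(r,np.array(r[0])+5*np.array([np.cos(.568),np.sin(.568)]))
m=((C[...,2]>225)&(C[...,2]<262)&(C[...,0]>480)&(C[...,0]<780)&(C[...,1]>80)&(C[...,1]<420));v,u=np.nonzero(m)
X=np.array([onz(T,a,b,248)[:2] for a,b in zip(u,v)],np.float32);r=cv2.minAreaRect(X);print(r,np.array(r[0])-12.5*np.array([np.cos(.568),np.sin(.568)]))
E
python3 planb.py -35 62 40.5 230
```

```text
((569.7334594726562, 206.07540893554688), (123.25994873046875, 219.18484497070312), 32.529476165771484) [573.94835225 208.76514478]
((611.61328125, 232.8055877685547), (118.37429809570312, 266.5502014160156), 32.541107177734375) [601.07604932 226.08124816]
r 0 tcp [519.6 246.   94.1] lin [ 199.7 -264.5   94.3]
r 230.0 tcp [441.8 189.1 302.9] lin [ 199.7 -264.5 -135.7]
lift 60 [ 25.1  -1.8 -54.5]
-xaz err -0.0002
```

The front lip of the rim puts the bin origin at (602,227), which agrees with the rail estimate. Carry the gland to the pre-insert point, then slide in along the tool axis.

>>> play_rows(targets=[{"linear": [15,-1,-32],"turn": 0},{"linear": [38,-2.7,-82],"turn": 0},{"linear": [60,-20,-110],"turn": 0},{"linear": [85,-70,-125],"turn": 0},{"linear": [115,-120,-136],"turn": 0},{"linear": [145,-170,-136],"turn": 0},{"linear": [172,-220,-136],"turn": 0},{"linear": [200,-264.5,-136],"turn": 0},{"linear": [200,-264.5,-136],"turn": 0},{"linear": [200,-264.5,-136],"turn": 0}])

```text
t: 25.75
eef_pos: [441.5, 189.1, 302.9]
tcp_rot: [-3.109, -0.43, 0.555]
ft_force: [0.7, 0.5, -1.3]
opening: 0.351
```

```bash
python3 st.py
python3 - <<'E'
from cell import env
from h import *
grab(env,'scene','s7')
S=load('s7');cv2.imwrite('pics/s7c.png',cv2.resize(S['p'][50:250,160:400,::-1],None,fx=3,fy=3,interpolation=cv2.INTER_CUBIC))
E
python3 planb.py -35 62 40.5 100 0
```

```text
t 25.75 j [0.194 0.182 2.077 0.368 0.517 0.915] p [441.5 189.1 302.9] rpy [-3.109 -0.43   0.555] tilt 0.431 az 0.633 open 33.4 F [ 0.7  0.5 -1.3]
ytool [ 0.538 -0.842 -0.03 ]
r 0 tcp [519.6 246.1  94.1] lin [  0.7  -0.5 230.1]
r 100.0 tcp [485.9 221.4 184.9] lin [  0.7  -0.5 130.1]
r 0.0 tcp [519.6 246.1  94.1] lin [  0.7  -0.5 230.1]
lift 60 [ 25.   -1.8 -54.5]
-xaz err -0.0006
```

View pics/s7c.png

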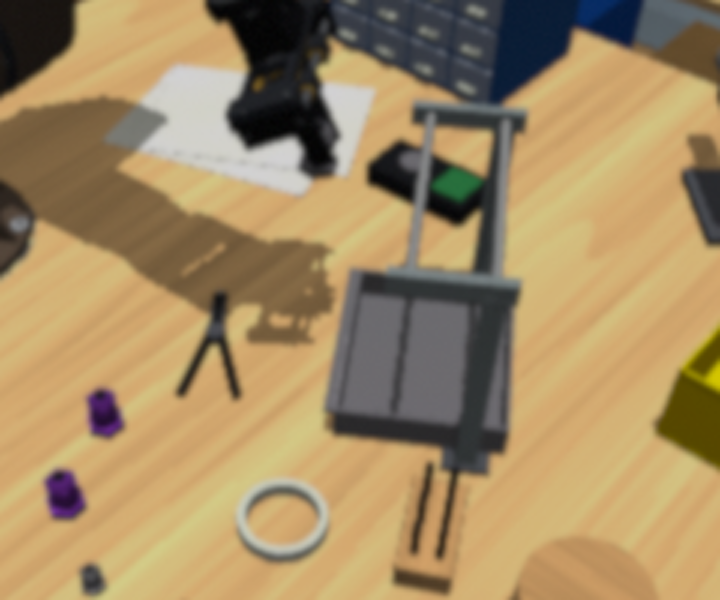

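The gripper, holding the gland, waits at (320,160) in front of the rail, clear of it. Slide in.

>>> play_rows(targets=[{"linear": [0,0,45],"turn": 0},{"linear": [0,0,90],"turn": 0},{"linear": [0.5,-0.5,130],"turn": 0},{"linear": [0.5,-0.5,165],"turn": 0},{"linear": [0.5,-0.5,190],"turn": 0},{"linear": [0.5,-0.5,208],"turn": 0},{"linear": [0.5,-0.5,217],"turn": 0},{"linear": [0.5,-0.5,217],"turn": 0}])

```text
t: 26.8
eef_pos: [515.7, 242.0, 105.4]
tcp_rot: [-3.109, -0.429, 0.552]
ft_force: [0.3, 0.1, -0.3]
opening: 0.348
```

```bash
python3 st.py;python3 - <<'E'
from cell import env
from h import *
grab(env,'wrist','w8')
E
python3 planb.py -35 62 40.5
```

```text
t 26.8 j [0.273 0.63  2.061 1.28  0.153 0.038] p [515.7 242.  105.4] rpy [-3.109 -0.429  0.552] tilt 0.43 az 0.63 open 33.1 F [ 0.3  0.1 -0.3]
ytool [ 0.536 -0.844 -0.03 ]
r 0 tcp [519.6 246.1  94.1] lin [ 0.  -0.8 13.1]
lift 60 [ 25.   -1.8 -54.5]
-xaz err -0.0023
```

View pics/w8.png

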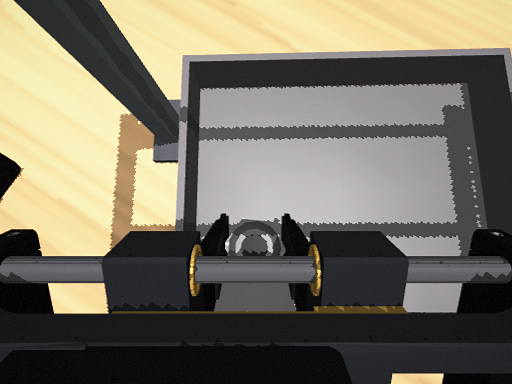

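The gland is over the bin floor between the walls, left wall at u≈195. Joint 5 is getting low (0.153), so I'll shift slightly outward while lowering.

>>> play_rows(targets=[{"linear": [7,5,3.3],"turn": 0},{"linear": [5,5,7.5],"turn": 0},{"linear": [5,5,7.5],"turn": 0},{"linear": [5,5,7.5],"turn": 0}])

```text
t: 27.35
eef_pos: [524.5, 243.2, 101.9]
tcp_rot: [-3.109, -0.431, 0.554]
ft_force: [0.7, 0.9, 0.2]
opening: 0.348
```

```bash
python3 st.py
python3 planb.py -28 57 40.5
```

```text
t 27.35 j [0.27  0.643 2.043 1.258 0.156 0.056] p [524.5 243.2 101.9] rpy [-3.109 -0.431  0.554] tilt 0.432 az 0.631 open 33.1 F [0.7 0.9 0.2]
ytool [ 0.537 -0.843 -0.029]
r 0 tcp [528.2 245.6  94.1] lin [0.7 0.2 9. ]
lift 60 [ 25.1  -1.8 -54.5]
-xaz err -0.0007
```

>>> play_rows(targets=[{"linear": [-1.5,0,3.5],"turn": 0},{"linear": [-2.5,0.1,5.5],"turn": 0},{"linear": [-3.2,0.2,7],"turn": 0},{"linear": [-3.2,0.2,7],"turn": 0},{"linear": [-3.2,0.2,7],"turn": 0}])

```text
t: 27.98
eef_pos: [524.4, 243.7, 93.9]
tcp_rot: [-3.109, -0.431, 0.554]
ft_force: [0.3, -0.1, -0.3]
opening: 0.349
```

```bash
python3 st.py
```

```text
t 27.98 j [ 0.271  0.659  2.045  1.37   0.152 -0.057] p [524.4 243.7  93.9] rpy [-3.109 -0.431  0.554] tilt 0.432 az 0.632 open 33.2 F [ 0.3 -0.1 -0.3]
ytool [ 0.538 -0.843 -0.029]
```

>>> play_rows(targets=[{"linear": [-0.4,0,1],"turn": 0},{"linear": [-0.4,0,1],"turn": 0}])

```text
t: 28.22
eef_pos: [524.5, 243.8, 93.4]
tcp_rot: [-3.109, -0.432, 0.554]
ft_force: [-3.1, -1.0, 7.8]
opening: 0.348
```

>>> play_rows(targets=[{"linear": [0,0,0],"turn": 0},{"linear": [0,0,0],"turn": 0},{"linear": [0,0,0],"turn": 0}], hand=48)

```text
t: 28.6
eef_pos: [524.5, 243.7, 92.7]
tcp_rot: [-3.109, -0.431, 0.554]
ft_force: [-0.3, -0.3, -0.3]
opening: 0.5
```

```bash
python3 st.py;python3 - <<'E'
from cell import env
from h import *
grab(env,'wrist','w9')
E
```

```text
t 28.6 j [ 0.271  0.661  2.045  1.386  0.151 -0.073] p [524.5 243.7  92.7] rpy [-3.109 -0.431  0.554] tilt 0.432 az 0.632 open 47.6 F [-0.3 -0.3 -0.3]
ytool [ 0.538 -0.843 -0.029]
```

View pics/w9.png

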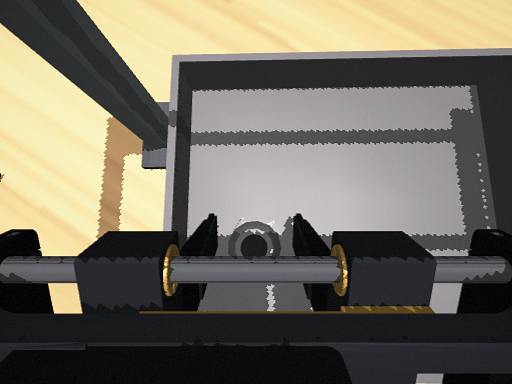

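The gland touched down (8 N peak), has been released and is standing at (254,243). Retract along the tool axis and go for the driver.

>>> play_rows(targets=[{"linear": [0,0,-20],"turn": 0},{"linear": [0,0,-60],"turn": 0},{"linear": [0,0,-110],"turn": 0},{"linear": [0,0,-165],"turn": 0},{"linear": [0,0,-225],"turn": 0}])

```text
t: 29.28
eef_pos: [447.5, 187.4, 298.4]
tcp_rot: [-3.11, -0.43, 0.554]
ft_force: [1.4, 1.0, -0.1]
opening: 0.506
```

```bash
python3 st.py; python3 plan.py 715.5 -251 29 3.7096 130
```

```text
t 29.27 j [0.188 0.196 2.073 0.376 0.508 0.901] p [447.5 187.4 298.4] rpy [-3.11  -0.43   0.554] tilt 0.431 az 0.63 open 48.1 F [ 1.4  1.  -0.1]
ytool [ 0.537 -0.843 -0.029]
cur -xaz -2.574 turn -0.001 jaw elev -0.029
h 0 tcp [ 695.6 -265.5   82.6] lin [-114.9  521.3  168.3]
h 130.0 tcp [ 695.6 -265.5  212.6] lin [-60.7 517.5  50.2]
```

>>> play_rows(targets=[{"linear": [-60,517,50],"turn": 0},{"linear": [-60,517,50],"turn": 0},{"linear": [-60,517,50],"turn": 0},{"linear": [-60,517,50],"turn": 0},{"linear": [-60,517,50],"turn": 0},{"linear": [-60,517,50],"turn": 0},{"linear": [-60,517,50],"turn": 0},{"linear": [-60,517,50],"turn": 0},{"linear": [-60,517,50],"turn": 0},{"linear": [-60,517,50],"turn": 0},{"linear": [-60,517,50],"turn": 0},{"linear": [-60,517,50],"turn": 0}], hand=55)

```text
t: 30.78
eef_pos: [696.7, -262.8, 212.1]
tcp_rot: [-3.11, -0.431, 0.556]
ft_force: [-0.3, -0.3, -0.6]
opening: 0.574
```

```bash
python3 - <<'E'
from cell import env
from h import *
grab(env,'wrist','w10');grab(env,'scene','s10')
W=load('w10');C=cloud(W,W['d']);p=W['p'].astype(int)
S=load('s10');cv2.imwrite('pics/s10c.png',cv2.resize(S['p'][60:280,160:400,::-1],None,fx=3,fy=2.7,interpolation=cv2.INTER_CUBIC))
E
python3 st.py;python3 plan.py 715.5 -251 29 3.7096
```

```text
t 30.88 j [-0.552  0.699  1.441  0.519  0.899  0.15 ] p [ 696.8 -263.   212.1] rpy [-3.11  -0.431  0.555] tilt 0.432 az 0.632 open 55.1 F [-0.3 -0.2 -0.7]
ytool [ 0.538 -0.842 -0.029]
cur -xaz -2.573 turn 0.001 jaw elev -0.029
h 0 tcp [ 695.5 -265.6   82.6] lin [-56.3   5.2 116.5]
```

View pics/w10.png

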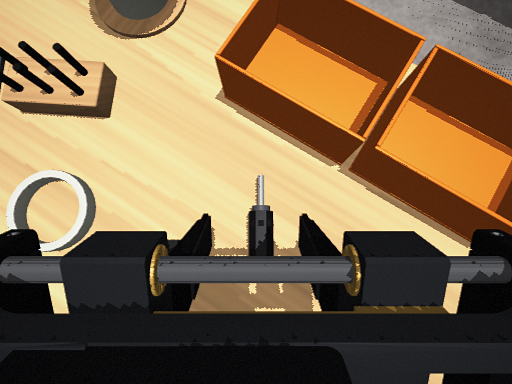

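View pics/s10c.png

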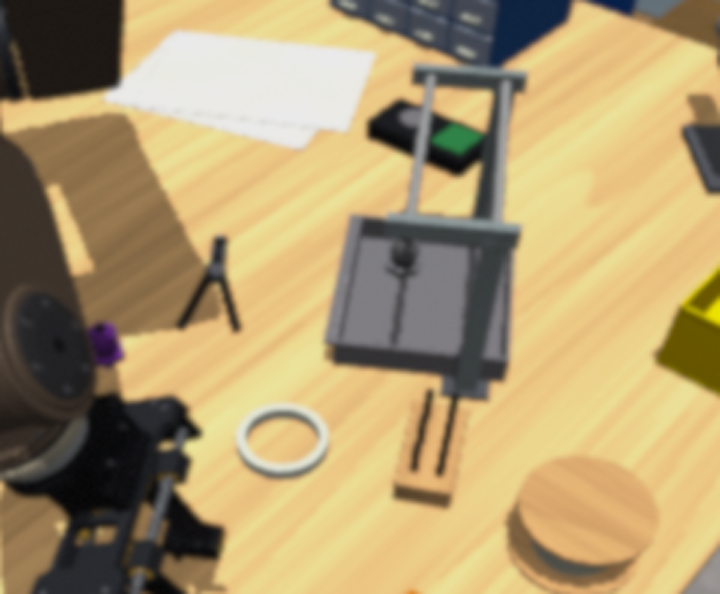

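The gland stands upright in the bin at (403,255) in the scene crop, and the driver lies between the jaws at (261,220). Descend and grip.

>>> play_rows(targets=[{"linear": [-24,3,48],"turn": 0},{"linear": [-44,5,92],"turn": 0},{"linear": [-57.6,5.3,119],"turn": 0},{"linear": [-57.6,5.3,119],"turn": 0},{"linear": [-57.6,5.3,119],"turn": 0}])

```text
t: 31.5
eef_pos: [695.6, -266.2, 79.7]
tcp_rot: [-3.11, -0.431, 0.555]
ft_force: [0.3, -0.3, 0.5]
opening: 0.575
```

>>> play_rows(targets=[{"linear": [0,0,0],"turn": 0},{"linear": [0,0,0],"turn": 0},{"linear": [0,0,0],"turn": 0},{"linear": [0,0,0],"turn": 0}], hand=12)

```text
t: 32.0
eef_pos: [695.5, -266.5, 79.4]
tcp_rot: [-3.109, -0.431, 0.554]
ft_force: [-1.2, 0.7, 1.6]
opening: 0.269
```

```bash
python3 st.py;python3 planb.py -28 2 31.5 230
```

```text
t 32.0 j [-0.557  0.859  1.508  0.639  0.709 -0.027] p [ 695.5 -266.5   79.4] rpy [-3.109 -0.431  0.554] tilt 0.432 az 0.631 open 25.6 F [-1.2  0.7  1.6]
ytool [ 0.538 -0.843 -0.029]
r 0 tcp [557.8 199.2  85.1] lin [ 118.8 -466.7   63.4]
r 230.0 tcp [479.9 142.4 293.9] lin [ 118.8 -466.7 -166.6]
lift 60 [ 25.1  -1.7 -54.5]
-xaz err -0.0001
```

>>> play_rows(targets=[{"linear": [15,-1,-35],"turn": 0},{"linear": [38,-3,-85],"turn": 0},{"linear": [60,-15,-130],"turn": 0},{"linear": [72,-65,-160],"turn": 0},{"linear": [80,-125,-185],"turn": 0},{"linear": [88,-185,-205],"turn": 0},{"linear": [96,-245,-220],"turn": 0},{"linear": [103,-305,-237],"turn": 0},{"linear": [110,-365,-237],"turn": 0},{"linear": [115,-420,-237],"turn": 0},{"linear": [119,-467,-237],"turn": 0},{"linear": [119,-467,-237],"turn": 0},{"linear": [119,-467,-237],"turn": 0}])

```text
t: 33.62
eef_pos: [456.4, 125.2, 357.9]
tcp_rot: [-3.11, -0.431, 0.555]
ft_force: [0.4, 0.5, -0.4]
opening: 0.269
```

```bash
python3 st.py;python3 planb.py -28 2 31.5;python3 - <<'E'
from cell import env
from h import *
grab(env,'wrist','w11');grab(env,'scene','s11')
S=load('s11');cv2.imwrite('pics/s11c.png',cv2.resize(S['p'][20:240,160:400,::-1],None,fx=3,fy=2.7,interpolation=cv2.INTER_CUBIC))
E
```

```text
t 33.62 j [0.029 0.104 2.    0.373 0.709 0.793] p [456.4 125.2 357.9] rpy [-3.11  -0.431  0.555] tilt 0.432 az 0.631 open 25.5 F [ 0.4  0.5 -0.4]
ytool [ 0.538 -0.842 -0.029]
r 0 tcp [557.8 199.2  85.1] lin [-4.000e-01  1.000e-01  3.004e+02]
lift 60 [ 25.1  -1.7 -54.5]
-xaz err 0.0005
```

View pics/w11.png

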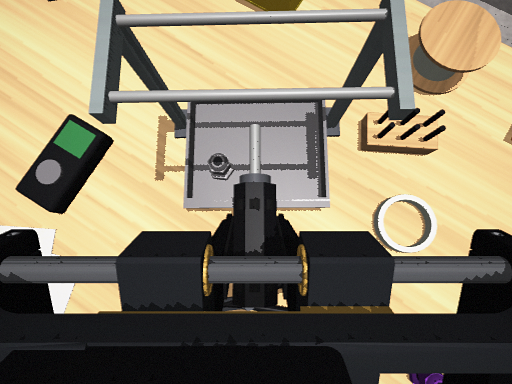

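View pics/s11c.png

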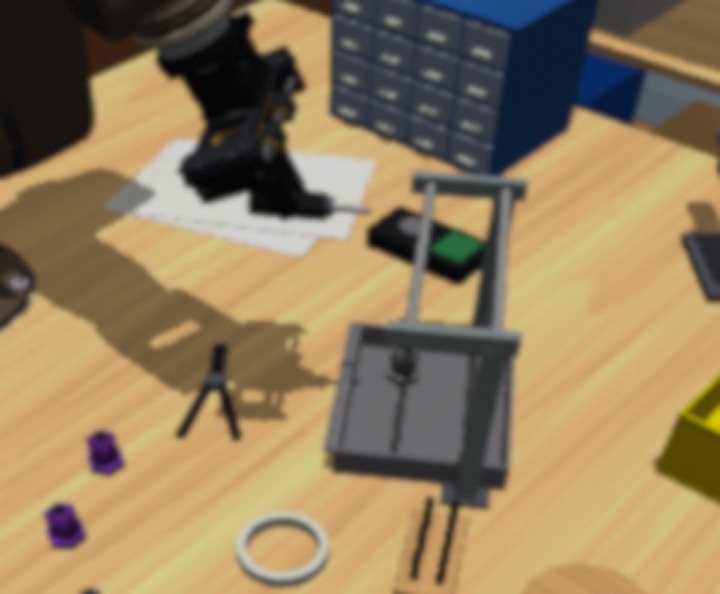

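The driver is level in the grip, the gland stands in the bin at (220,165) in the wrist view, and the path under the front bar is clear. Slide in.

>>> play_rows(targets=[{"linear": [0,0,50],"turn": 0},{"linear": [0,0,100],"turn": 0},{"linear": [0,0,145],"turn": 0},{"linear": [0,0,190],"turn": 0},{"linear": [0,0,230],"turn": 0},{"linear": [0,0,262],"turn": 0},{"linear": [0,0,282],"turn": 0},{"linear": [0,0,290],"turn": 0},{"linear": [0,0,290],"turn": 0},{"linear": [0,0,290],"turn": 0}])

```text
t: 34.98
eef_pos: [554.6, 196.3, 94.5]
tcp_rot: [-3.109, -0.431, 0.553]
ft_force: [-0.2, -0.7, 0.7]
opening: 0.266
```

```bash
python3 st.py;python3 planb.py -28 2 31.5;python3 - <<'E'
from cell import env
from h import *
grab(env,'wrist','w12')
E
```

```text
t 34.98 j [ 1.650e-01  6.660e-01  2.015e+00  1.221e+00  2.010e-01 -1.000e-03] p [554.6 196.3  94.5] rpy [-3.109 -0.431  0.553] tilt 0.432 az 0.63 open 25.3 F [-0.2 -0.7  0.7]
ytool [ 0.537 -0.843 -0.029]
r 0 tcp [557.8 199.3  85.1] lin [-0.1 -0.5 10.4]
lift 60 [ 25.1  -1.8 -54.5]
-xaz err -0.0012
```

View pics/w12.png

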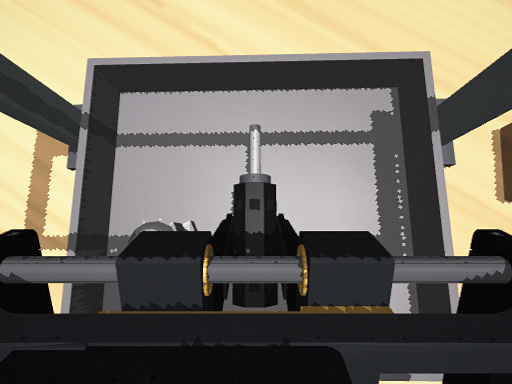

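>>> play_rows(targets=[{"linear": [0,0,5],"turn": 0},{"linear": [0,-0.3,8.5],"turn": 0},{"linear": [0,-0.5,10.4],"turn": 0},{"linear": [0,-0.5,10.4],"turn": 0},{"linear": [0,-0.5,10.4],"turn": 0}])

```text
t: 35.65
eef_pos: [557.5, 200.1, 85.1]
tcp_rot: [-3.109, -0.431, 0.554]
ft_force: [0.6, -0.2, -0.9]
opening: 0.27
```

```bash
python3 st.py
```

```text
t 35.65 j [ 0.171  0.686  2.009  1.288  0.195 -0.065] p [557.5 200.1  85.1] rpy [-3.109 -0.431  0.554] tilt 0.432 az 0.632 open 25.7 F [ 0.6 -0.2 -0.9]
ytool [ 0.538 -0.843 -0.029]
```

>>> play_rows(targets=[{"linear": [-0.4,0,1],"turn": 0},{"linear": [-0.4,0,1],"turn": 0}])

```text
t: 35.9
eef_pos: [557.6, 200.1, 84.3]
tcp_rot: [-3.109, -0.432, 0.554]
ft_force: [-2.1, -1.6, 3.9]
opening: 0.268
```

>>> play_rows(targets=[{"linear": [0,0,0],"turn": 0},{"linear": [0,0,0],"turn": 0},{"linear": [0,0,0],"turn": 0}], hand=40)

```text
t: 36.28
eef_pos: [557.5, 200.1, 83.9]
tcp_rot: [-3.109, -0.431, 0.554]
ft_force: [-0.2, 0.2, 0.3]
opening: 0.418
```

>>> play_rows(targets=[{"linear": [0,0,-20],"turn": 0},{"linear": [0,0,-60],"turn": 0},{"linear": [0,0,-110],"turn": 0},{"linear": [0,0,-165],"turn": 0},{"linear": [0,0,-220],"turn": 0},{"linear": [0,0,-240],"turn": 0}])

```text
t: 37.02
eef_pos: [475.8, 140.2, 304.7]
tcp_rot: [-3.112, -0.434, 0.555]
ft_force: [-0.3, -0.1, -1.1]
opening: 0.423
```

```bash
python3 st.py; python3 plan.py 648.7 -174.7 27 3.7096 130;python3 - <<'E'
from cell import env
from h import *
grab(env,'wrist','w13')
E
```

```text
t 37.02 j [0.064 0.206 2.038 0.433 0.565 0.744] p [475.8 140.2 304.7] rpy [-3.112 -0.434  0.555] tilt 0.435 az 0.626 open 40.2 F [-0.3 -0.1 -1.1]
ytool [ 0.537 -0.843 -0.027]
cur -xaz -2.574 turn -0.001 jaw elev -0.027
h 0 tcp [ 628.5 -189.3   80.5] lin [-134.   365.9  174.1]
h 130.0 tcp [ 628.5 -189.3  210.5] lin [-79.3 362.4  56.2]
```

View pics/w13.png

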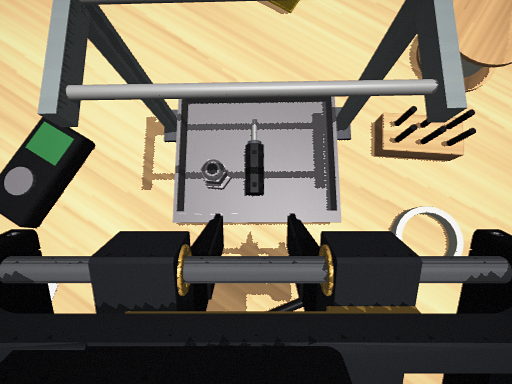

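Driver lies in the bin at (255,165) beside the upright gland at (213,173), and the right third is free for the plug. Go to the plug.

>>> play_rows(targets=[{"linear": [-79,362,56],"turn": 0},{"linear": [-79,362,56],"turn": 0},{"linear": [-79,362,56],"turn": 0},{"linear": [-79,362,56],"turn": 0},{"linear": [-79,362,56],"turn": 0},{"linear": [-79,362,56],"turn": 0},{"linear": [-79,362,56],"turn": 0},{"linear": [-79,362,56],"turn": 0},{"linear": [-79,362,56],"turn": 0}], hand=60)

```text
t: 38.2
eef_pos: [628.7, -187.0, 207.6]
tcp_rot: [-3.109, -0.431, 0.556]
ft_force: [-0.8, -0.2, 0.2]
opening: 0.63
```

```bash
python3 - <<'E'
from cell import env
from h import *
grab(env,'wrist','w14');grab(env,'top','t14')
W=load('w14');p=W['p'].astype(int);C=cloud(W,W['d'])
E
python3 st.py;python3 plan.py 650.4 -173.6 27 3.7096
```

```text
t 38.3 j [-0.504  0.585  1.699  0.587  0.756  0.091] p [ 628.8 -187.1  208. ] rpy [-3.11  -0.431  0.556] tilt 0.433 az 0.632 open 59.7 F [ 0.9 -0.1  0.8]
ytool [ 0.539 -0.842 -0.029]
cur -xaz -2.572 turn 0.001 jaw elev -0.029
h 0 tcp [ 630.4 -188.2   80.6] lin [-52.6   5.5 115.9]
```

View pics/w14.png

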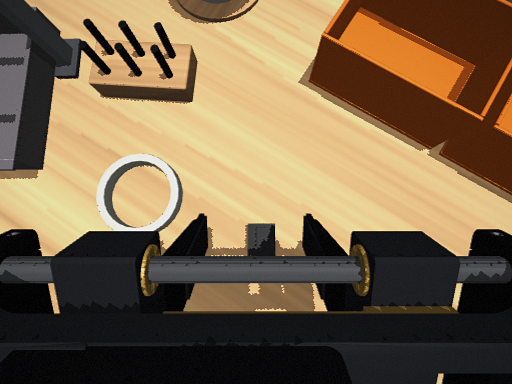

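The plug's front is centred between the jaws at (261,238). Descend and grip.

>>> play_rows(targets=[{"linear": [-22,4,48],"turn": 0},{"linear": [-40,5,90],"turn": 0},{"linear": [-52.6,5.5,116],"turn": 0},{"linear": [-52.6,5.5,116],"turn": 0},{"linear": [-52.6,5.5,116],"turn": 0}])

```text
t: 38.92
eef_pos: [630.8, -189.1, 81.3]
tcp_rot: [-3.11, -0.432, 0.555]
ft_force: [0.1, -0.4, 0.4]
opening: 0.627
```

>>> play_rows(targets=[{"linear": [0,0,0],"turn": 0},{"linear": [0,0,0],"turn": 0},{"linear": [0,0,0],"turn": 0},{"linear": [0,0,0],"turn": 0}], hand=15)

```text
t: 39.42
eef_pos: [630.5, -189.4, 80.2]
tcp_rot: [-3.11, -0.431, 0.554]
ft_force: [-2.0, -0.2, 2.6]
opening: 0.293
```

```bash
python3 st.py;python3 planb.py -28 -57 32.5 230
```

```text
t 39.42 j [-0.506  0.77   1.76   0.79   0.565 -0.165] p [ 630.5 -189.4   80.2] rpy [-3.11  -0.431  0.554] tilt 0.432 az 0.631 open 27.9 F [-2.  -0.2  2.6]
ytool [ 0.538 -0.843 -0.029]
r 0 tcp [589.5 149.5  86.1] lin [ 132.9 -307.8   64.6]
r 230.0 tcp [511.7  92.6 294.9] lin [ 132.9 -307.8 -165.4]
lift 60 [ 25.1  -1.7 -54.5]
-xaz err -0.0001
```

>>> play_rows(targets=[{"linear": [15,-1,-35],"turn": 0},{"linear": [38,-3,-85],"turn": 0},{"linear": [62,-10,-135],"turn": 0},{"linear": [85,-25,-185],"turn": 0},{"linear": [100,-60,-215],"turn": 0},{"linear": [107,-115,-215],"turn": 0},{"linear": [115,-170,-215],"turn": 0},{"linear": [122,-225,-215],"turn": 0},{"linear": [128,-275,-215],"turn": 0},{"linear": [133,-308,-215],"turn": 0},{"linear": [133,-308,-215],"turn": 0},{"linear": [133,-308,-215],"turn": 0}])

```text
t: 40.92
eef_pos: [495.2, 80.3, 339.9]
tcp_rot: [-3.11, -0.431, 0.555]
ft_force: [-0.7, -0.6, -0.2]
opening: 0.294
```

```bash
python3 st.py;python3 planb.py -28 -57 32.5;python3 - <<'E'
from cell import env
from h import *
grab(env,'wrist','w15')
E
```

```text
t 40.92 j [-0.079  0.176  1.965  0.432  0.711  0.642] p [495.2  80.3 339.9] rpy [-3.11  -0.431  0.555] tilt 0.432 az 0.631 open 27.9 F [-0.7 -0.6 -0.2]
ytool [ 0.538 -0.843 -0.029]
r 0 tcp [589.5 149.5  86.1] lin [-2.000e-01 -2.000e-01  2.794e+02]
lift 60 [ 25.1  -1.7 -54.5]
-xaz err 0.0001
```

View pics/w15.png

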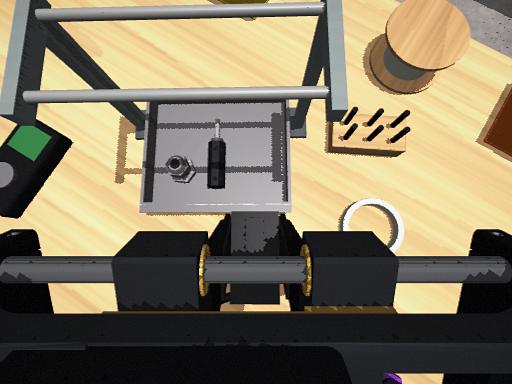

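The plug is held level, and the free strip right of the driver, u≈228-280, lies straight ahead. Slide in.

>>> play_rows(targets=[{"linear": [0,0,50],"turn": 0},{"linear": [0,0,98],"turn": 0},{"linear": [0,0,142],"turn": 0},{"linear": [0,0,182],"turn": 0},{"linear": [0,0,217],"turn": 0},{"linear": [0,0,245],"turn": 0},{"linear": [0,0,262],"turn": 0},{"linear": [0,0,269],"turn": 0},{"linear": [0,0,269],"turn": 0},{"linear": [0,0,269],"turn": 0}])

```text
t: 42.22
eef_pos: [586.0, 146.8, 96.1]
tcp_rot: [-3.11, -0.432, 0.554]
ft_force: [0.5, -0.3, -0.1]
opening: 0.294
```

```bash
python3 st.py;python3 planb.py -28 -57 32.5;python3 - <<'E'
from cell import env
from h import *
grab(env,'wrist','w16')
E
```

```text
t 42.23 j [0.063 0.676 1.968 1.076 0.259 0.054] p [586.  146.8  96.1] rpy [-3.11  -0.432  0.554] tilt 0.433 az 0.63 open 28.0 F [ 0.5 -0.3 -0.1]
ytool [ 0.537 -0.843 -0.029]
r 0 tcp [589.5 149.5  86.1] lin [-0.2 -0.1 11. ]
lift 60 [ 25.1  -1.7 -54.5]
-xaz err -0.0006
```

View pics/w16.png

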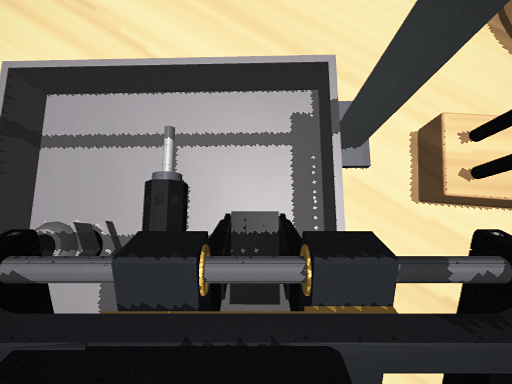

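>>> play_rows(targets=[{"linear": [0,0,5],"turn": 0},{"linear": [0,0,9],"turn": 0},{"linear": [0,0,11],"turn": 0},{"linear": [0,0,11],"turn": 0},{"linear": [-0.4,0,12],"turn": 0},{"linear": [-0.4,0,12],"turn": 0}])

```text
t: 43.02
eef_pos: [589.5, 150.0, 85.1]
tcp_rot: [-3.109, -0.432, 0.554]
ft_force: [-4.5, -1.9, 8.2]
opening: 0.296
```

```bash
python3 st.py
```

```text
t 43.02 j [ 0.068  0.699  1.962  1.133  0.25  -0.   ] p [589.5 150.   85.1] rpy [-3.109 -0.432  0.554] tilt 0.433 az 0.631 open 28.1 F [-4.5 -1.9  8.2]
ytool [ 0.538 -0.843 -0.029]
```

On the floor (8 N). Release and retract.

>>> play_rows(targets=[{"linear": [0,0,0],"turn": 0},{"linear": [0,0,0],"turn": 0},{"linear": [0,0,0],"turn": 0}], hand=42)

```text
t: 43.4
eef_pos: [589.6, 149.9, 84.4]
tcp_rot: [-3.109, -0.431, 0.554]
ft_force: [0.5, -0.6, 1.2]
opening: 0.438
```

>>> play_rows(targets=[{"linear": [0,0,-20],"turn": 0},{"linear": [0,0,-60],"turn": 0},{"linear": [0,0,-110],"turn": 0},{"linear": [0,0,-165],"turn": 0},{"linear": [0,0,-220],"turn": 0},{"linear": [0,0,-265],"turn": 0},{"linear": [0,0,-265],"turn": 0},{"linear": [0,0,-265],"turn": 0}])

```text
t: 44.4
eef_pos: [499.9, 84.4, 324.5]
tcp_rot: [-3.109, -0.431, 0.554]
ft_force: [-0.3, 0.1, 0.2]
opening: 0.442
```

```bash
python3 st.py;python3 - <<'E'
from cell import env
from h import *
for n in('wrist','top','scene'): grab(env,n,n+'17')
W=load('wrist17');cv2.imwrite('pics/w17c.png',cv2.resize(W['p'][70:240,100:330,::-1],None,fx=3.4,fy=3.4,interpolation=cv2.INTER_CUBIC))
# heights in bin frame via wrist depth
C=cloud(W,W['d']);c,s=np.cos(.568),np.sin(.568)
d=C[...,:2]-[602.4,227.2];X=d[...,0]*c+d[...,1]*s;Y=-d[...,0]*s+d[...,1]*c;Z=C[...,2]
inn=(abs(X)<78)&(abs(Y)<98)&(Z>13)&(Z<80)&(W['d']>0)
n,l,st,ct=cv2.connectedComponentsWithStats(inn.astype(np.uint8))
for k in range(1,n):
    if st[k,4]>60:
        m=l==k;print(st[k],'x',np.percentile(X[m],[2,98]).round(),'y',np.percentile(Y[m],[2,98]).round(),'z',np.percentile(Z[m],[50,98]).round(1))
fl=(abs(X)<78)&(abs(Y)<98)&(Z<13);print('floor z',np.median(Z[fl]))
E
```

```text
t 44.4 j [-0.068  0.203  1.977  0.448  0.673  0.629] p [499.9  84.4 324.5] rpy [-3.109 -0.431  0.554] tilt 0.432 az 0.632 open 42.0 F [-0.3  0.1  0.2]
ytool [ 0.537 -0.843 -0.03 ]
[ 205  118   20   72 1020] x [-61.  43.] y [-10.  15.] z [28.8 32.6]
[241 152  28  37 773] x [-60.  -9.] y [-73. -40.] z [29.4 34.2]
[162 156  32  28 635] x [-50. -19.] y [40. 70.] z [46.7 54.8]
floor z 5.41366806998129
```

View pics/w17c.png

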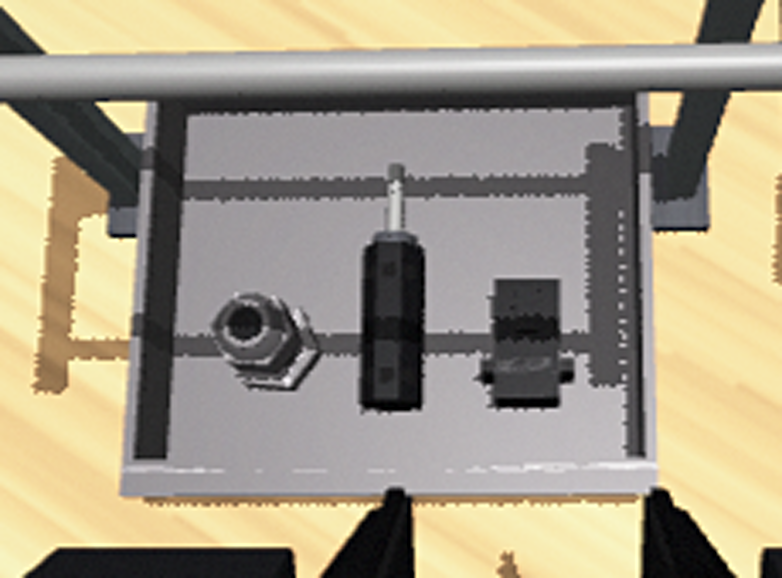

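View pics/top17.png

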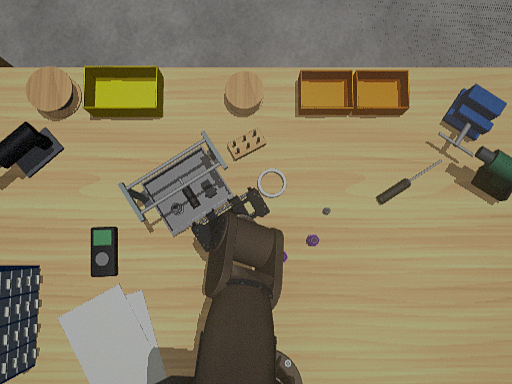

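All three lie apart in the bin: gland at (240,325), driver at (393,330), plug at (527,340) in the crop, and the bystanders look unmoved. I'll check the gland's uprightness numerically, since the oblique view makes it appear to lean.

Run:
```python
from h import *
W=load('wrist17');T=load('top17');S=load('scene17')
d=(240/3.4+100,322/3.4+70)
D=onz(W,*d,53);print('dome',D.round(1))
k=lambda q:((np.array(q)-[100,70])*3.4).round()
B=D.copy();B[2]=15;print('upright base-top centre crop px',k(proj(W,B)))
im=cv2.imread('pics/w17c.png')
for z,r,col in((15,20.8,(0,0,255)),(5,20.8,(255,0,0)),(45,17.3,(0,255,0))):
    pts=np.array([k(proj(W,[D[0]+r*np.cos(a),D[1]+r*np.sin(a),z])) for a in np.linspace(0,6.283,60)],np.int32);cv2.polylines(im,[pts],True,col,1)
cv2.imwrite('pics/w17d.png',im[230:460,120:480].repeat(2,0).repeat(2,1))
cv2.imwrite('pics/t17c.png',cv2.resize(T['p'][140:240,120:250,::-1],None,fx=6,fy=6,interpolation=cv2.INTER_CUBIC))
# bystander shift check: diff of top images
A=load('top0')
for n,(u0,u1,v0,v1) in dict(tape=(255,290,165,202),ld=(372,445,155,207),sg=(318,336,202,218),tie=(224,268,126,163),meter=(88,120,224,280)).items():
    x=A['p'][v0:v1,u0:u1].astype(int);y=T['p'][v0:v1,u0:u1].astype(int);print(n,abs(x-y).mean().round(2))
```

```text
dome [542.9 259.1  53. ]
upright base-top centre crop px [267. 344.]
tape 15.21
ld 11.5
sg 11.51
tie 11.07
meter 8.84
```

View pics/w17d.png

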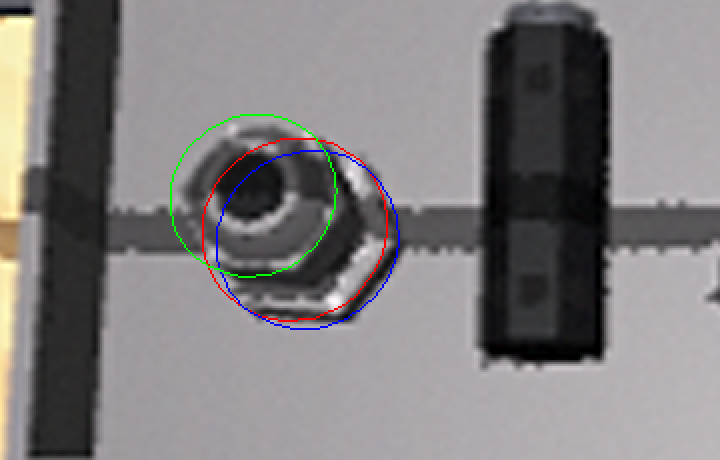

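View pics/t17c.png

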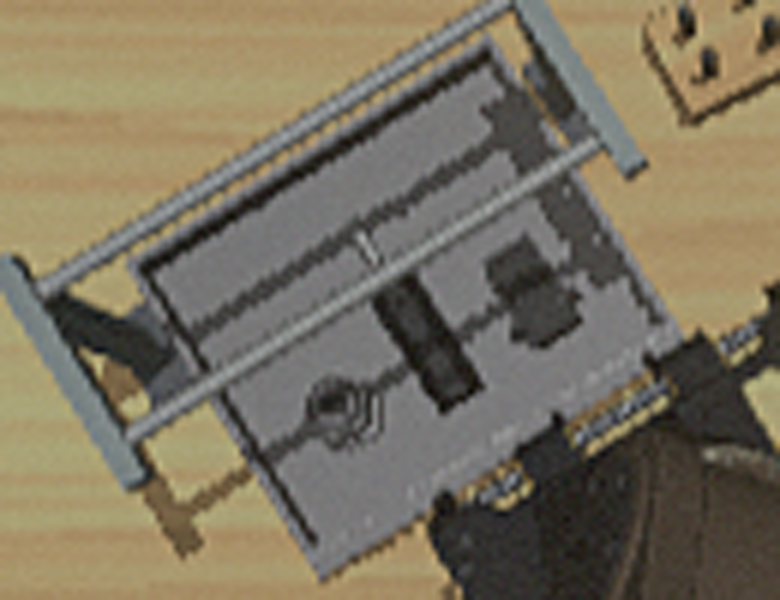

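View pics/scene17.png

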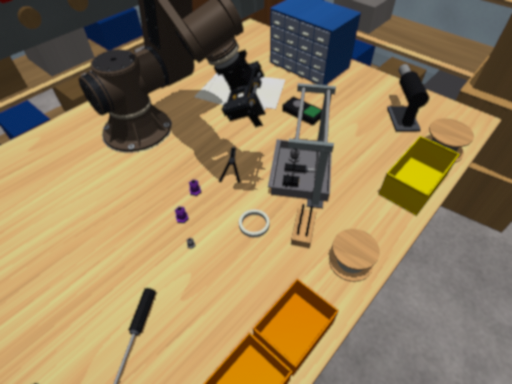

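The outline of an upright gland drawn from the dome down fits the base nut within about 1-2 mm, so it stands upright. The scene view shows everything else in place. Handing in.

```bash
python3 -c "
from cell import env
print(env.job_done())"; python3 st.py
```

```text
the job is handed in; nothing more can be done
None
the job is handed in; nothing more can be done
```

The large gland, the short screwdriver and the black plug are all in the kit bin, released and lying apart, and I handed the job in after about 44.5 s.

**How it was done:** The moves offered no tilt, and pointing straight down the gripper would not fit in front of the rail. I got about 25° of tilt towards the bin by pushing the arm past its outer reach, in free air. During that, joint 3 read 0.048 against its stated lower limit of 0.05. No fault was reported, but I couldn't confirm that it was within tolerance.

At a smaller tilt I first regripped the plug and the screwdriver and turned them to line up with the bin. The screwdriver was moved about 290 mm across the bench in the process. Each item then went in along the tilted tool axis under the front bar and touched the floor with 4–8 N before release.

**Last checks:**

| Item | Bin x (mm) | Bin y (mm) | Result |
|---|---|---|---|
| Gland | -50 to -19 | 40 to 70 | top about 50 mm above the floor |
| Screwdriver | -61 to 43 | -10 to 15 | lying flat |
| Plug | -60 to -9 | -73 to -40 | lying flat |

- **Gland upright:** drawn as upright from the dome down, its outline fits the base nut to about 1–2 mm. It was held across hexagon corners, not flats.
- **Heights:** depth readings were 2–4 mm above the nominal tops (5.4 mm at the floor, which should read 5), within noise.
- **Rail:** I saw no rail contact in the pictures or the force readings taken at the end of each move.
- **Bystanders:** by eye they look unmoved in the final views. The comparison of before and after pictures showed differences of 9–15 grey levels and did not settle it.

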